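Brake the loading carriage, seat the sleeve, release the brake

TASK

The loading carriage of the measuring machine is about to be sent in: push its red brake bar down until the brake bites and holds by itself, firmly but without forcing it, so that the carriage cannot roll while you load it. Then take the bright steel sleeve from the tray, stand it on the carriage in front of the spring rollers and push it through them, upright and fully home in the V-locator. Last, flick the brake bar back up all the way, so that the carriage stands free again where it was with the sleeve in place, and leave everything else alone.

Things in the scene. Friction and masses are not known exactly. Their poses are not given: they have to be found in the camera images.
- brake (a joint): Angle of the stiff kick-down brake lever, rad: 0 = bar fully up (off), grows as it is pushed down, end 1.15; starts at 0 to 0.2 and stays where left (friction 0.35 N m). The shoe first touches anywhere from 0.62 to 0.95: the strip's wear is not measured, so feel for it. Then push on springily (2 to 3 N per mm) to 12 to 14 N in all: under 11 N it may not hold, over 15 N may ruin it.
- brake_bar (a point): Centre of the red round bar of the brake lever: 14 mm diameter, 80 mm long, level along the carriage's x, between two 8 mm side arms (66 mm clear). At joint value q it lies 110*cos(65deg-q) mm towards the carriage's +y and 110*sin(65deg-q) mm above brake_hinge. Moves freely with 3 to 8 N. Push it from above with shut fingers, or pinch it across the carriage's y.
- brake_hinge (a point): Hinge axis of the brake lever (along the carriage's x), on the carriage's +y end, 72 mm above the granite, 110 mm along +y from nest; same axes as nest.
- brake_shoe: Rubber brake shoe, 10 mm radius, 41 mm wide, on the lever's short arm, 45 mm from the hinge under the bar; origin at its centre. Pressed on the brown strip between the rails it brakes the carriage: it must keep 10 N or more by itself; more than 55 N ruins it. The brake grips best against pushes towards the carriage's +y.
- nest (a point): Point on the carriage deck (55 mm above the granite) where a seated sleeve's axis stands. z up, y along the rails towards the brake lever, x across them. Deck: clear and flat from 25 to 105 mm on the -y side. The V-locator (34 mm high) is on the +y side and opens to -y. Unbraked, the carriage rolls along y when pushed with over 7 N.
- jaws (a point): Mid-point between the white rollers (10 mm diameter, 26 mm high, 33 mm apart) of the two spring jaws on the deck, 16 mm before nest on its -y side; same axes. A sleeve standing on the deck on their -y side and pushed along +y parts them (8 to 15 N) and snaps in against the V, 16 mm beyond.
- sleeve_mid (a point): Centre (half-way up) of the bright steel sleeve to be loaded: upright, 44 mm diameter, 85 mm high, 0.3 to 0.55 kg, dark bore on top, z axis up. It stands in one of the three places of the blue tray.
- tray: Blue tray with three places in a row along its y, 95 mm apart; outside 75 mm (x) by 290 mm (y), walls 22 mm high, floor 5 mm. Fixed. Origin under its centre.
- dark_a: A black sleeve, same size as the bright one, in the tray; origin under its centre. Leave it.
- dark_b: The other black sleeve, same size, in the tray; origin under its centre. Leave it.
- bottle: Clear water bottle with blue cap, 64 mm diameter, 190 mm high; origin under its centre. Leave it.
- ring_gauge: Steel ring gauge lying flat, 68 mm diameter, 22 mm high; origin under its centre. Leave it.
- ref_sphere: White 30 mm reference sphere on a dark stand, 111 mm high; origin under its centre. Leave it.
- block_case: Wooden gauge-block case 70 by 130 by 30 mm; origin under its centre. Leave it.
Things that resemble listed ones, but are neither listed nor needed, are in the scene too. What is shaped like the part that bears sleeve_mid but orange or yellow is not meant.

How it is judged:
On the way, in this order (a step that is already met when the one before it is completed fails the run):
1. the brake is down and bites by itself: shoe pressed on the strip with 10 N or more, the hand off (value of joint brake above 0.5 rad and contact force between brake_shoe and anything else above 10 N and contact force between the fingers and anything else below 0.5 N), for 0.3 s.
2. with the brake still biting, the bright sleeve is home in the V-locator, upright on the deck (x of sleeve_mid in the frame of nest between -0.003 and 0.003 m and y of sleeve_mid in the frame of nest above -0.003 m and z of sleeve_mid in the frame of nest below 0.045 m and angle between sleeve_mid's own z axis and vertical below 0.05 rad and contact force between brake_shoe and anything else above 5 N), for 0.2 s.
At the end, for the whole second after the job is handed in: The brake lever is back up (joint below 0.15 rad, shoe off the strip), the bright sleeve stands upright on the deck within 3 mm of its home in the V-locator, and the carriage is at rest within 30 mm of where it stood (value of joint brake below 0.15 rad and contact force between brake_shoe and anything else below 0.5 N and x of sleeve_mid in the frame of nest between -0.003 and 0.003 m and y of sleeve_mid in the frame of nest between -0.003 and 0.003 m and z of sleeve_mid in the frame of nest between 0.04 and 0.045 m and angle between sleeve_mid's own z axis and vertical below 0.05 rad and distance of nest from where it was at the start of the episode below 0.03 m and linear speed of brake_shoe below 0.01 m/s); the robot touches nothing.
It fails at once if the brake is forced: more than 55 N on the shoe (contact force between brake_shoe and anything else above 80 N).
It fails at once if the carriage rolls more than 30 mm from where it stood (distance of nest from where it was at the start of the episode above 0.03 m).
It fails at once if a black sleeve or another thing on the table is shifted by more than 25 mm or knocked over (distance of any of dark_a, dark_b, bottle, ring_gauge, ref_sphere, block_case from where it was at the start of the episode above 0.025 m or angle between any of dark_a, dark_b, bottle, ref_sphere's own z axis and vertical above 0.5 rad).
It also fails if it takes over 72 s, if anything falls off the work surface, if the arm or the gripper's body presses on something with over 40 N, if the wrist force passes 120 N, or if a joint passes its speed limit or range.

ROBOT

A 7-joint arm with a two-finger parallel gripper is mounted at the origin on the work surface. World frame = base frame: x ahead of the robot, y to its left, z up, the work surface at z = 0. Lengths are in m, angles in rad, forces in N, time in s.
With the tool pointing down it reaches from about 0.35 to 0.775 m from the base axis. Payload 3.1 kg.
Tool frame: the origin (TCP) lies on the centre line of the jaws, within the pads' length; the fingertips stand 8 mm ahead of it and the grasp point (between the pads) lies 11 mm behind it; x points along the fingers, y is the direction in which the jaws open and shut, and the axes are right-handed (so a half turn about x gives the same grasp; the last joint's range is limited). The gripper opens to 85 mm and grips with 20 to 120 N. Pads are 22 mm wide; open, the fingers measure 114 mm over their backs; the gripper's body (76 mm by 85 mm) begins 54 mm behind the grasp point. The pads swing forward as they close: fully open they stand 13 mm farther back than shut.
Start: joints at [-1.207, 0.311, 0.014, 1.512, -0.004, 1.319, -0.027], TCP at [0.217, 0.505, 0.214] pointing down, gripper open.
Joint ranges: [-2.7, 2.7], [-0.3, 1.91], [-1.27, 1.3], [0.12, 2.57], [-1.44, 4.58], [0.2, 2.03], [-3.05, 3.05]. Speed limits (rad/s): [2.79, 2.79, 3.14, 3.14, 3.14, 3.14, 3.14].

INTERFACE

Orientations are given as [roll, pitch, yaw] about the fixed x, y, z axes, in that order (R = Rz(yaw) Ry(pitch) Rx(roll)).
In Python, from cell import arm gives the robot as it stands.
- The arm moves only by the tool apply_moves, never from a script. Its arguments are lists of equal length, an entry for each row: "linear": the shift along the tool's x, y, z in m, a list of three; "dr": the turn, a rotation vector about the tool's x, y, z in degrees, a list of three; "claw": the opening in per cent of the stroke, from 0 (shut) to 100 (fully open). A call has 1 to 12 rows; each row is the pose to reach, as a shift and turn from the pose measured when the call began, along the tool's axes at that moment; what a row does not reach only later rows make up. A row lasts 1/10 s, in which the tool goes at most 50 mm and 8.59 degrees, less where a joint would pass 70% of its speed; a pose out of reach is approached as far as the arm can. A call with a gripper value outside its range is refused whole. The fingers move at their own pace and stop on an object; "newtons" is the grip in N (left out, the last holds). Time passes only in rows, so rows that repeat a pose let the fingers close. It gives the time, the measured TCP pose, the force and the opening at its end, in the units of the state.
- arm.sense(): the state, without advancing time (a new reading comes with each control period).
- arm.snapshot(name): name is "scene" or "side" or "wrist"; returns a dict with "frame" (384x512x3 uint8, red, green, blue), "z_map" (384x512 float32, m along the optical axis (not along the pixel's ray), 0 where there is no reading), "camera_matrix" (3x3 intrinsics, pixels), "rvec" (rotation vector, rad) and "tvec" (3), from world to camera coordinates, as OpenCV has them. Camera axes: x right, y down, z forward; pixel columns grow to the right and rows downward; lengths in m; the calibration is good to about 2 mm. A picture is of the moment at which its call begins.
- arm.finish_job(): hands the job in, once; it reports no verdict.
The state is a dict: "clock": time; "joints": joint angles; "qvel": joint speeds; "effort": joint torques, N m; "tool_pos": TCP position; "eef_rot": TCP orientation; "ft_force": force on the tool from outside, world axes, zero at the start; "ft_torque": the same for the moment, N m; "opening": opening from 0.0 (shut) to 1.0 (fully open).
Only numpy, scipy, OpenCV 4.12 (cv2) and the standard library are available. Lean on these libraries where they do the work, as an engineer would, in place of code of your own. Each camera call takes 0.05 s, during which the arm holds its last target.

## Working session

There is one attempt and no reset: what is moved stays moved. The work goes in short steps, Python scripts to look and compute and a tool call to move; the robot and the scene stay as the last step left them, time stands still between calls to the robot, and variables do not carry over. Pictures are saved under pics/ and viewed, and the job is handed in when it is done.

Besides the shell and the picture viewer there is one more tool, called after "Call:" in YAML: its name, and indented under it one key for each argument. apply_moves: Moves the arm, as the interface text tells. Its arguments: {"type":"object","properties":{"linear":{"type":"array","items":{"type":"array","items":{"type":"number"}}},"dr":{"type":"array","items":{"type":"array","items":{"type":"number"}}},"claw":{"type":"array","items":{"type":"number"}},"newtons":{"type":"number"}},"required":["linear","dr","claw"]}

```bash
ls; mkdir -p pics; python3 - <<'E'
from cell import arm
import cv2,numpy as np
s=arm.sense();print(s)
for n in("scene","side","wrist"):
    d=arm.snapshot(n);np.savez("%s0.npz"%n,**d)
    cv2.imwrite("pics/%s0.png"%n,d["frame"][:,:,::-1])
    R=cv2.Rodrigues(d["rvec"])[0];print(n,d["camera_matrix"].tolist(),(-R.T@np.array(d["tvec"]).reshape(3)).tolist(),R[2])
E
```

```text
pics
{'clock': 0.0, 'joints': array([-1.20668698,  0.31175164,  0.01400346,  1.51306765, -0.00443254,
        1.31917285, -0.02722859]), 'qvel': array([-1.55062531e-04,  1.92498696e-05,  5.08930351e-04, -2.19481125e-03,
        1.72755599e-04, -3.98166249e-04, -8.09153552e-04]), 'effort': array([ 3.32465843e-04, -3.79924965e+01,  1.46331866e-01, -2.30585790e+01,
        1.21394038e-02,  1.36523932e-02,  2.17953271e-06]), 'tool_pos': array([0.21680216, 0.50463326, 0.2132026 ]), 'eef_rot': array([-1.54155259,  1.56842786, -1.94733285]), 'ft_force': array([ 0.07905184,  0.09790763, -0.7097631 ]), 'ft_torque': array([ 0.03615181, -0.02691495, -0.02914495]), 'opening': 1.0016973065873178}
scene [[482.6811423687067, 0.0, 258.48058108849347], [0.0, 482.6811423687067, 187.19629868209006], [0.0, 0.0, 1.0]] [1.3883062149440495, 0.45003611582384156, 1.0537083537360412] [-0.61393612 -0.35990456 -0.70253196]
side [[367.66534883791286, 0.0, 257.56992019468987], [0.0, 367.66534883791286, 189.63632770506837], [0.0, 0.0, 1.0]] [0.047857760707465544, -0.9934473039665854, 0.8445445577993431] [ 0.3828632   0.74309262 -0.54884345]
wrist [[289.3533454002283, 0.0, 251.67130943696134], [0.0, 289.3533454002283, 192.03666397512043], [0.0, 0.0, 1.0]] [0.14408907769479645, 0.5348450708681691, 0.37417759275756646] [ 0.28085752 -0.12282831 -0.95185727]
```

View pics/scene0.png

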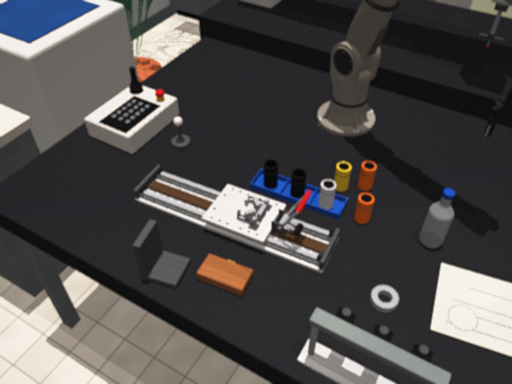

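View pics/side0.png

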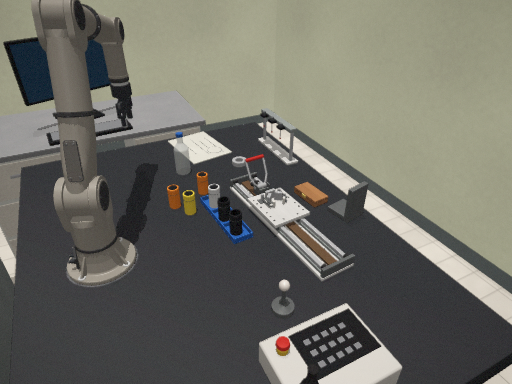

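View pics/wrist0.png

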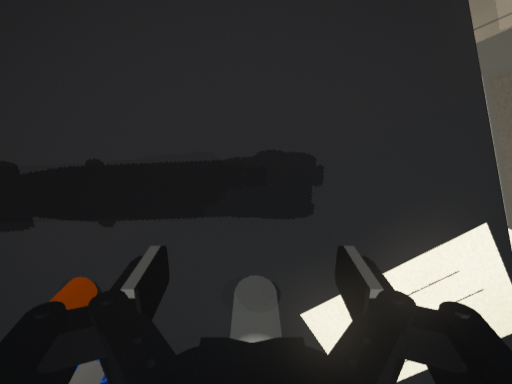

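The scene view shows the bright sleeve at about (328,193) in the tray's end place. The carriage deck is at about (245,213) and the red bar at about (303,207). Next I'll measure these.

```bash
cat > h.py <<'E'
import cv2,numpy as np
def load(n): return dict(np.load("%s.npz"%n))
def snap(n,tag):
    from cell import arm
    d=arm.snapshot(n);np.savez("%s.npz"%tag,**d);cv2.imwrite("pics/%s.png"%tag,d["frame"][:,:,::-1]);return d
def cam(d):
    R=cv2.Rodrigues(d["rvec"])[0];t=np.array(d["tvec"]).reshape(3);return d["camera_matrix"],R,t
def cloud(d):
    K,R,t=cam(d);z=d["z_map"];v,u=np.mgrid[:z.shape[0],:z.shape[1]]
    p=np.stack([(u-K[0,2])/K[0,0]*z,(v-K[1,2])/K[1,1]*z,z],-1)
    return (p-t)@R
def ray(d,u,v,h):
    K,R,t=cam(d);c=-R.T@t;r=R.T@np.array([(u-K[0,2])/K[0,0],(v-K[1,2])/K[1,1],1]);return c+r*(h-c[2])/r[2]
def proj(d,P):
    K,R,t=cam(d);return cv2.projectPoints(np.array(P,float).reshape(-1,3),d["rvec"],d["tvec"],K,None)[0][:,0]
def zoom(d,u0,u1,v0,v1,k,name):
    cv2.imwrite("pics/%s.png"%name,cv2.resize(np.ascontiguousarray(d["frame"][v0:v1,u0:u1,::-1]),None,fx=k,fy=k,interpolation=cv2.INTER_CUBIC))
E
python3 - <<'E'
from h import *
d=load("scene0");P=cloud(d);f=d["frame"].astype(int)
zoom(d,130,370,150,275,3,"z1"); s=load("side0");zoom(s,190,360,140,280,4,"z2")
hsv=cv2.cvtColor(d["frame"],cv2.COLOR_RGB2HSV)
hs=cv2.cvtColor(s["frame"],cv2.COLOR_RGB2HSV);Ps=cloud(s)
for nm,h_,PP,box in(("scene",hsv,P,(130,370,150,275)),("side",hs,Ps,(190,360,140,280))):
    u0,u1,v0,v1=box;m=np.zeros(h_.shape[:2],bool);m[v0:v1,u0:u1]=1
    red=m&((h_[...,0]<6)|(h_[...,0]>174))&(h_[...,1]>150)&(h_[...,2]>90)
    q=PP[red];q=q[q[:,2]>0.1];print(nm,"red",len(q),q.mean(0),q.min(0),q.max(0))
    # deck
    dk=m&(abs(PP[...,2]-0.055)<0.004)&(h_[...,1]<60)&(h_[...,2]>150)
    n,l,st,_=cv2.connectedComponentsWithStats(dk.astype(np.uint8));i=1+st[1:,4].argmax()
    q=PP[l==i];r=cv2.minAreaRect((q[:,:2]*1000).astype(np.float32));print(" deck",len(q),r,np.median(q[:,2]))
    # tray blue
    b=m&(h_[...,0]>105)&(h_[...,0]<130)&(h_[...,1]>150)&(PP[...,2]<.04)
    q=PP[b];r=cv2.minAreaRect((q[:,:2]*1000).astype(np.float32));print(" tray",len(q),r,q[:,2].max())
    # sleeves tops
    t=m&(abs(PP[...,2]-0.09)<0.006)
    n,l,st,_=cv2.connectedComponentsWithStats(t.astype(np.uint8))
    for i in range(1,n):
        if st[i,4]>15:
            q=PP[l==i];print("  top",st[i],q.mean(0),cv2.minEnclosingCircle((q[:,:2]*1000).astype(np.float32)))
E
```

```text
scene red 109 [0.60954036 0.12186431 0.17485118] [0.56739797 0.09170774 0.1099161 ] [0.64632264 0.13152347 0.18107121]
 deck 1867 ((618.332275390625, -48.73469543457031), (154.7838897705078, 191.4267120361328), 3.8063504695892334) 0.05544135300820822
 tray 1384 ((427.09881591796875, 23.367218017578125), (107.6325912475586, 305.29522705078125), 4.217201232910156) 0.039456526491619605
  top [264 159  14  12 124] [ 0.44420317 -0.06197077  0.0895626 ] ((442.1150207519531, -65.95295715332031), 24.71343421936035)
  top [362 161   8  10  52] [0.29913896 0.18413285 0.0860827 ] ((295.6713562011719, 188.10511779785156), 21.853710174560547)
  top [337 162  14  10  84] [0.33611627 0.12953125 0.08645097] ((337.24615478515625, 129.19300842285156), 22.72687530517578)
  top [292 169  15  12 133] [0.43820927 0.02890799 0.08945065] ((437.50567626953125, 27.41254425048828), 24.55253028869629)
  top [321 180  15  12 142] [0.43680587 0.12322345 0.08908463] ((435.6385498046875, 122.3978500366211), 23.093734741210938)
  top [359 193  11  12  92] [0.43075803 0.23157591 0.08669589] ((428.1900634765625, 235.8
[... 1339 characters left out ...]
656] ((433.86651611328125, 120.12184143066406), 22.722780227661133)
  top [265 188  18  12  81] [ 0.61442584 -0.01302877  0.08921098] ((612.1851806640625, -23.410362243652344), 36.87289047241211)
  top [190 190   4   7  20] [0.34657106 0.12279292 0.08687885] ((345.9793395996094, 122.46724700927734), 17.052003860473633)
  top [217 196  13   9  82] [0.4333402  0.02401751 0.09009509] ((436.36083984375, 27.421642303466797), 24.726442337036133)
  top [346 198  14   7  39] [ 0.84317783 -0.19054541  0.09025337] ((848.348876953125, -189.56387329101562), 26.450294494628906)
  top [229 209  13   9  96] [ 0.43927655 -0.0662274   0.08989946] ((438.70001220703125, -63.98225021362305), 23.776050567626953)
```

```bash
ls pics
```

```text
scene0.png
side0.png
wrist0.png
z1.png
z2.png
```

View pics/z1.png

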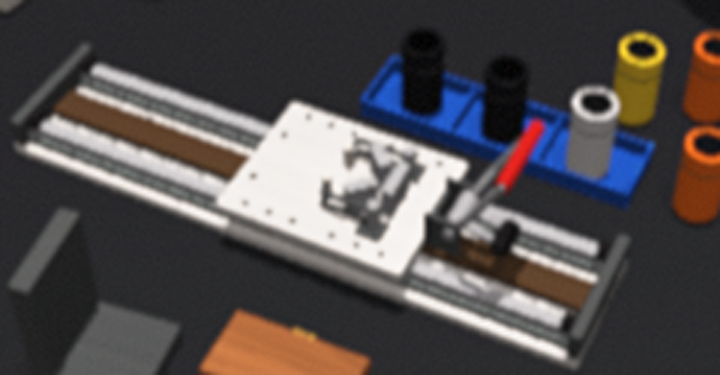

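View pics/z2.png

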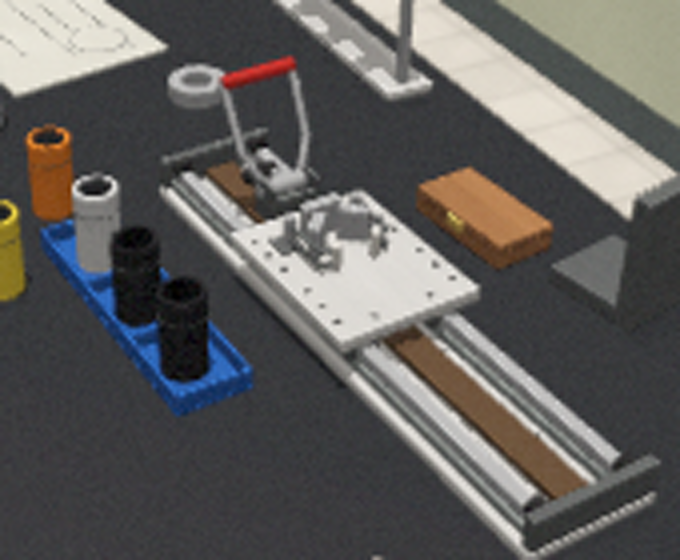

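```bash
cat >> h.py <<'E'
from scipy.spatial.transform import Rotation as Ro
def pose():
    from cell import arm
    s=arm.sense();return s,np.array(s["tool_pos"]),Ro.from_euler("xyz",s["eef_rot"]).as_matrix()
def down(yaw): # tool x down, tool y along (sin.. ) yaw = direction angle of tool y in world
    y=np.array([np.cos(yaw),np.sin(yaw),0]);x=np.array([0,0,-1.]);return np.stack([x,y,np.cross(x,y)],1)
def goto(target,yaw=None):
    s,p,R=pose();l=R.T@(np.array(target)-p)
    if yaw is None: dr=np.zeros(3)
    else: dr=np.degrees(Ro.from_matrix(R.T@down(yaw)).as_rotvec())
    print("lin",l.round(4),"dr",dr.round(2),"p",p.round(4),"F",s["ft_force"].round(2),"op",round(s["opening"],3),"t",round(s["clock"],2));return l,dr
E
python3 - <<'E'
from h import *
d=load("scene0");s=load("side0")
for n,(x,y) in dict(fl=(293,102),fr=(468,160),nr=(405,273),nl=(217,203)).items(): print(n,ray(d,130+x/3,150+y/3,.055).round(4))
for n,(x,y) in dict(a=(232,232),b=(362,192),c=(480,293),e=(347,340)).items(): print(n,ray(s,190+x/4,140+y/4,.055).round(4))
# bar line
for n,D,(p,q) in(("scene",d,((536,124),(505,187))),("side",s,((224,80),(295,63)))):
    k=3 if n=="scene" else 4;o=(130,150) if n=="scene" else (190,140)
    for a in(p,q): print(n,ray(D,o[0]+a[0]/k,o[1]+a[1]/k,.174).round(4))
st,p,R=pose();print(R.round(3))
for yaw in (94,-86): goto((.55,-.03,.30),np.radians(yaw))
E
```

```text
fl [ 0.5504 -0.1471  0.055 ]
fr [0.5321 0.0391 0.055 ]
nr [0.6815 0.056  0.055 ]
nl [ 0.698  -0.1345  0.055 ]
a [0.5401 0.0403 0.055 ]
b [0.6849 0.0458 0.055 ]
c [ 0.6965 -0.1446  0.055 ]
e [ 0.5574 -0.1496  0.055 ]
scene [0.5669 0.1182 0.174 ]
scene [0.6456 0.1287 0.174 ]
side [0.5692 0.1161 0.174 ]
side [0.6454 0.1165 0.174 ]
[[-0.001  0.395  0.919]
 [-0.002  0.919 -0.395]
 [-1.    -0.002  0.   ]]
lin [-0.0858 -0.36    0.5172] dr [-2.725e+01 -2.000e-02  1.100e-01] p [0.2169 0.5048 0.2134] F [-0.22  0.6   0.17] op 1.001 t 0.15
lin [-0.0858 -0.36    0.5172] dr [1.5275e+02 1.4000e-01 3.0000e-02] p [0.2169 0.5048 0.2134] F [-0.22  0.6   0.17] op 1.001 t 0.15
```

Call:
apply_moves:
  linear:
    - [-0.04, 0, 0]
    - [-0.07, -0.02, 0.03]
    - [-0.086, -0.05, 0.07]
    - [-0.086, -0.08, 0.11]
    - [-0.086, -0.11, 0.155]
    - [-0.086, -0.14, 0.2]
    - [-0.086, -0.17, 0.24]
    - [-0.086, -0.2, 0.28]
    - [-0.086, -0.23, 0.325]
    - [-0.086, -0.26, 0.37]
    - [-0.086, -0.29, 0.41]
    - [-0.086, -0.32, 0.455]
  dr:
    - [0, 0, 0]
    - [-3, 0, 0]
    - [-6, 0, 0]
    - [-9, 0, 0]
    - [-12, 0, 0]
    - [-15, 0, 0]
    - [-18, 0, 0]
    - [-21, 0, 0]
    - [-24, 0, 0]
    - [-27, 0, 0]
    - [-27, 0, 0]
    - [-26, 0, 0]
  claw: [100, 100, 100, 100, 100, 100, 100, 100, 100, 100, 100, 100]

```text
clock: 1.35
tool_pos: [0.4969, 0.0487, 0.3]
eef_rot: [-2.074, 1.569, -2.026]
ft_force: [1.0, 1.4, -0.4]
opening: 0.998
```

```bash
python3 - <<'E'
from h import *
goto((.56,-.01,.30),np.radians(94.8))
E
```

```text
lin [ 0.0001 -0.0617  0.0602] dr [-2.05 -0.04  0.07] p [0.4969 0.0487 0.3   ] F [ 1.02  1.38 -0.42] op 0.998 t 1.35
```

Call:
apply_moves:
  linear:
    - [0, -0.03, 0.03]
    - [0, -0.055, 0.055]
    - [0, -0.062, 0.06]
    - [0, -0.062, 0.06]
  dr:
    - [-1, 0, 0]
    - [-2, 0, 0]
    - [-2, 0, 0]
    - [-2, 0, 0]
  claw: [0, 0, 0, 0]

```text
clock: 1.75
tool_pos: [0.5598, -0.0119, 0.2992]
eef_rot: [-2.463, 1.567, -2.383]
ft_force: [-0.8, -0.5, 0.0]
opening: 0.331
```

```bash
python3 - <<'E'
from h import *
goto((.56,-.01,.30),np.radians(94.8))
snap("wrist","w1")
E
```

```text
lin [-0.0008  0.0018  0.0003] dr [-0.24 -0.15  0.12] p [ 0.5598 -0.0119  0.2992] F [-0.82 -0.51  0.04] op 0.331 t 1.75
```

View pics/w1.png

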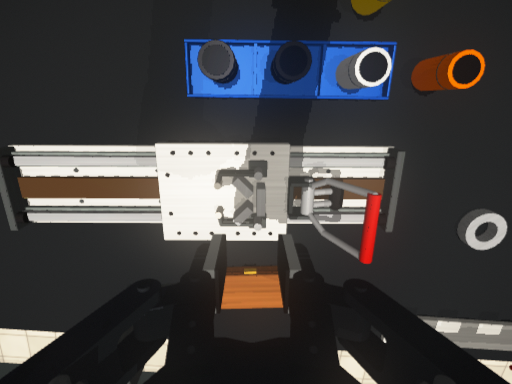

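The wrist view shows the whole carriage from above. The deck runs from (157,143) to (290,240), the bar is at (370,228) and the bright sleeve's bore at (373,67).

```bash
python3 - <<'E'
from h import *
d=load("w1");zoom(d,150,400,130,270,3,"w1z")
P=cloud(d);hs=cv2.cvtColor(d["frame"],cv2.COLOR_RGB2HSV)
dk=(hs[...,1]<40)&(hs[...,2]>170)&(abs(P[...,2]-.055)<.006)
n,l,st,_=cv2.connectedComponentsWithStats(dk.astype(np.uint8));i=1+st[1:,4].argmax()
c=cv2.findContours((l==i).astype(np.uint8),cv2.RETR_EXTERNAL,cv2.CHAIN_APPROX_NONE)[0]
h=cv2.convexHull(max(c,key=len))[:,0].astype(float)
q=np.array([ray(d,a,b,.055)[:2] for a,b in h]);r=cv2.minAreaRect((q*1000).astype(np.float32));print("deck",r,cv2.boxPoints(r))
red=((hs[...,0]<6)|(hs[...,0]>174))&(hs[...,1]>150)&(hs[...,2]>90)&(P[...,2]>.12)
red[:,:340]=0;red[:,400:]=0
v,u=np.nonzero(red);r=cv2.minAreaRect(np.stack([u,v],1).astype(np.float32));print("bar px",r, "z top",np.percentile(P[red][:,2],[5,50,95]))
b=cv2.boxPoints(r);
for zz in(.170,.174): print([ray(d,*x,zz).round(4).tolist() for x in b],ray(d,*r[0],zz))
# bright ring
br=(hs[...,1]<40)&(hs[...,2]>150);br[:40]=0;br[100:]=0;br[:,:340]=0;br[:,400:]=0
v,u=np.nonzero(br&(abs(P[...,2]-.09)<.006));e=cv2.minEnclosingCircle(np.array([ray(d,a,b,.09)[:2]*1000 for a,b in zip(u,v)],np.float32));print("ring",e)
E
```

```text
deck ((617.1629638671875, -51.003387451171875), (149.00534057617188, 190.06674194335938), 3.8463187217712402) [[ 536.45325   38.81825]
 [ 549.203   -150.82037]
 [ 697.8727  -140.82503]
 [ 685.1229    48.8136 ]]
bar px ((369.53997802734375, 228.219970703125), (13.57645034790039, 70.71067810058594), 8.130102157592773) z top [0.17222653 0.17688222 0.17864821]
[[0.6479, 0.1151, 0.17], [0.5643, 0.1097, 0.17], [0.5652, 0.1243, 0.17], [0.6492, 0.1309, 0.17]] [0.60496126 0.11987414 0.17      ]
[[0.6456, 0.1133, 0.174], [0.5631, 0.1079, 0.174], [0.5641, 0.1223, 0.174], [0.6469, 0.1288, 0.174]] [0.60325586 0.11795962 0.174     ]
ring ((433.4565734863281, 119.56035614013672), 21.566490173339844)
```

View pics/w1z.png

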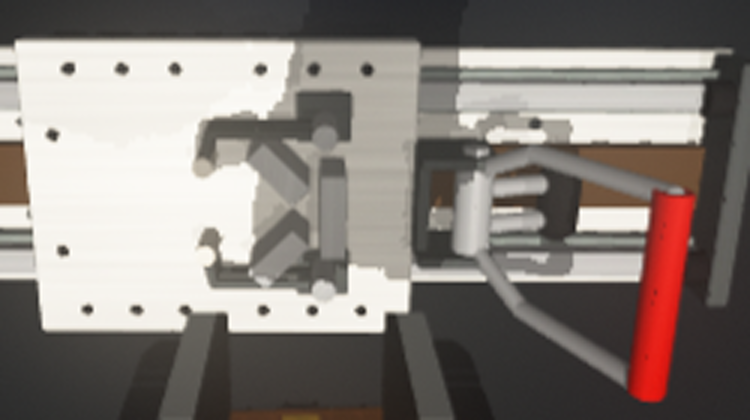

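```bash
python3 - <<'E'
from h import *
d=load("w1");P=cloud(d)
a=(150+203/3,130+165/3);b=(150+207/3,130+251/3)
for z in(.081,.085,.089):
    A=ray(d,*a,z);B=ray(d,*b,z);print(z,A,B,np.linalg.norm(A-B)*1000,(A+B)/2,np.degrees(np.arctan2(*(B-A)[1::-1])))
for q in(a,b):print(P[int(q[1]),int(q[0])])
yaw=np.radians(4.3)
ex=np.array([np.cos(yaw),np.sin(yaw)]);ey=np.array([-ex[1],ex[0]])
print("deck centre frame",np.array([.6172,-.051])@ex,np.array([.6172,-.051])@ey)
# height slices: points above deck 
for z0 in (.075,.085):
    m=(P[...,2]>z0)&(P[...,2]<.1);m[:,:200]=0;m[:,275:]=0;m[:150]=0;m[230:]=0
    q=P[m];x=q[:,:2]@ex;y=q[:,:2]@ey;print(z0,len(q),x.min(),x.max(),y.min(),y.max(),q[:,2].max())
E
```

```text
0.081 [ 0.59557808 -0.05714364  0.081     ] [ 0.6375123  -0.05347216  0.081     ] 42.09464400175949 [ 0.61654519 -0.0553079   0.081     ] 5.003676096309394
0.085 [ 0.59437189 -0.05674169  0.085     ] [ 0.6358638  -0.05310893  0.085     ] 41.65063731341047 [ 0.61511784 -0.05492531  0.085     ] 5.00367609630939
0.089 [ 0.5931657  -0.05633973  0.089     ] [ 0.6342153  -0.05274571  0.089     ] 41.20663062506134 [ 0.6136905  -0.05454272  0.089     ] 5.0036760963094
[ 0.59502161 -0.05783707  0.08308179]
[ 0.63551927 -0.0532983   0.08340199]
deck centre frame 0.6116387493435587 -0.09713331200699035
0.075 1328 0.5691364093708539 0.6516341301284185 -0.10662522120925276 -0.03705939217798376 0.09291655487861745
0.085 762 0.569409260600822 0.6516341301284185 -0.10063387200597179 -0.03705939217798376 0.09291655487861745
```

```bash
python3 - <<'E'
from h import *
goto((.6035,.121,.205),np.radians(94.6))
E
```

```text
lin [0.0942 0.1269 0.0551] dr [ 0.12 -0.14  0.03] p [ 0.5593 -0.0099  0.2994] F [-0.3   0.35  0.01] op 0.233 t 1.8
```

Call:
apply_moves:
  linear:
    - [0, 0.03, 0.015]
    - [0, 0.065, 0.03]
    - [0.01, 0.1, 0.045]
    - [0.03, 0.122, 0.053]
    - [0.06, 0.127, 0.055]
    - [0.085, 0.127, 0.055]
    - [0.094, 0.127, 0.055]
    - [0.094, 0.127, 0.055]
    - [0.094, 0.127, 0.055]
  dr:
    - [0.1, -0.1, 0]
    - [0.1, -0.1, 0]
    - [0.1, -0.1, 0]
    - [0.1, -0.1, 0]
    - [0.1, -0.1, 0]
    - [0.1, -0.1, 0]
    - [0.1, -0.1, 0]
    - [0.1, -0.1, 0]
    - [0.1, -0.1, 0]
  claw: [0, 0, 0, 0, 0, 0, 0, 0, 0]
  newtons: 60

```text
clock: 2.7
tool_pos: [0.6037, 0.1216, 0.2069]
eef_rot: [0.14, 1.569, 0.221]
ft_force: [0.3, -0.2, 0.1]
opening: -0.006
```

```bash
python3 - <<'E'
from h import *
goto((.6035,.121,.205),np.radians(94.6))
hb=np.array([.6073,.0710,.072]);ey=np.array([-.0802,.9968,0])
for q in np.arange(0,1.16,.1):
    a=np.radians(65)-q;p=hb+.11*np.cos(a)*ey+np.array([0,0,.11*np.sin(a)+.015]);print(round(q,2),end=" ");goto(p)
d=snap("wrist","w2");d=snap("side","s2");zoom(d,200,330,130,220,6,"s2z")
E
```

```text
lin [ 0.0019 -0.0006 -0.0003] dr [ 0.05  0.08 -0.01] p [0.6037 0.1216 0.2069] F [ 0.33 -0.15  0.08] op -0.006 t 2.7
0.0 lin [ 0.0202 -0.0043 -0.0006] dr [0. 0. 0.] p [0.6037 0.1216 0.2069] F [ 0.33 -0.15  0.08] op -0.006 t 2.7
0.1 lin [ 0.0253  0.0055 -0.0006] dr [0. 0. 0.] p [0.6037 0.1216 0.2069] F [ 0.33 -0.15  0.08] op -0.006 t 2.7
0.2 lin [ 0.0314  0.0146 -0.0006] dr [0. 0. 0.] p [0.6037 0.1216 0.2069] F [ 0.33 -0.15  0.08] op -0.006 t 2.7
0.3 lin [ 0.0384  0.0231 -0.0006] dr [0. 0. 0.] p [0.6037 0.1216 0.2069] F [ 0.33 -0.15  0.08] op -0.006 t 2.7
0.4 lin [ 0.0462  0.0309 -0.0006] dr [0. 0. 0.] p [0.6037 0.1216 0.2069] F [ 0.33 -0.15  0.08] op -0.006 t 2.7
0.5 lin [ 0.0547  0.0378 -0.0006] dr [0. 0. 0.] p [0.6037 0.1216 0.2069] F [ 0.33 -0.15  0.08] op -0.006 t 2.7
0.6 lin [ 0.0639  0.0439 -0.0006] dr [0. 0. 0.] p [0.6037 0.1216 0.2069] F [ 0.33 -0.15  0.08] op -0.006 t 2.7
0.7 lin [ 0.0736  0.049  -0.0006] dr [0. 0. 0.] p [0.6037 0.1216 0.2069] F [ 0.33 -0.15  0.08] op -0.006 t 2.7
0.8 lin [ 0.0838  0.0531 -0.0006] dr [0. 0. 0.] p [0.6037 0.1216 0.2069] F [ 0.33 -0.15  0.08] op -0.006 t 2.7
0.9 lin [ 0.0943  0.0562 -0.0006] dr [0. 0. 0.] p [0.6037 0.1216 0.2069] F [ 0.33 -0.15  0.08] op -0.006 t 2.7
1.0 lin [ 0.1051  0.0582 -0.0006] dr [0. 0. 0.] p [0.6037 0.1216 0.2069] F [ 0.33 -0.15  0.08] op -0.006 t 2.7
1.1 lin [ 0.1161  0.0592 -0.0006] dr [0. 0. 0.] p [0.6037 0.1216 0.2069] F [ 0.33 -0.15  0.08] op -0.006 t 2.7
```

View pics/w2.png

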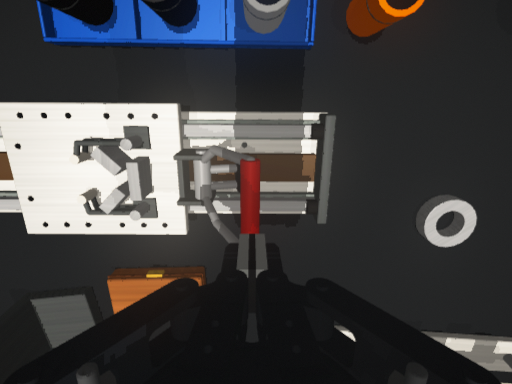

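View pics/s2z.png

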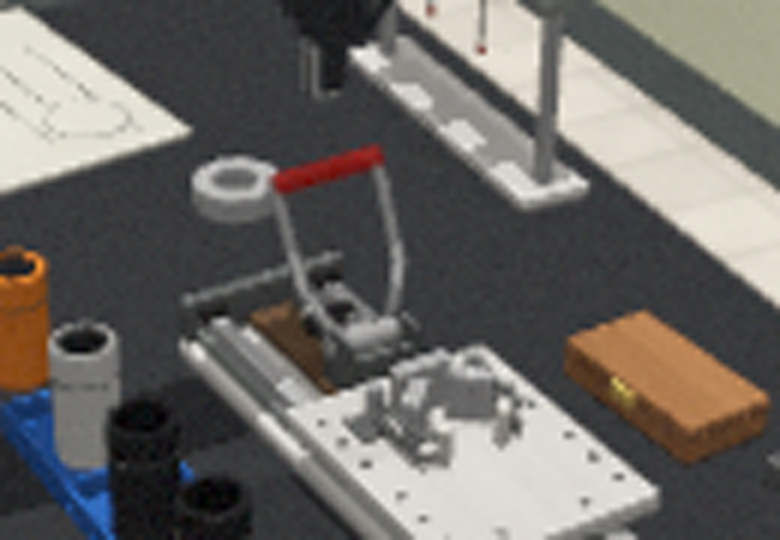

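Call:
apply_moves:
  linear:
    - [0.01, -0.001, 0]
    - [0.017, -0.001, 0]
    - [0.021, -0.001, 0]
    - [0.024, 0.003, 0]
    - [0.028, 0.009, 0]
    - [0.033, 0.016, 0]
    - [0.039, 0.023, 0]
    - [0.044, 0.028, 0]
    - [0.049, 0.033, 0]
    - [0.055, 0.038, 0]
    - [0.06, 0.041, 0]
    - [0.06, 0.041, 0]
  dr:
    - [0, 0, 0]
    - [0, 0, 0]
    - [0, 0, 0]
    - [0, 0, 0]
    - [0, 0, 0]
    - [0, 0, 0]
    - [0, 0, 0]
    - [0, 0, 0]
    - [0, 0, 0]
    - [0, 0, 0]
    - [0, 0, 0]
    - [0, 0, 0]
  claw: [0, 0, 0, 0, 0, 0, 0, 0, 0, 0, 0, 0]

```text
clock: 4.0
tool_pos: [0.6005, 0.1627, 0.1463]
eef_rot: [0.132, 1.57, 0.214]
ft_force: [-0.8, -0.5, 0.0]
opening: 0.001
```

```bash
python3 - <<'E'
from h import *
goto((.6035,.121,.205),np.radians(94.6))
d=snap("wrist","w3");d=snap("side","s3");zoom(d,200,330,130,220,6,"s3z")
E
```

```text
lin [-0.0587 -0.0418 -0.0004] dr [ 0.07  0.06 -0.01] p [0.6005 0.1627 0.1463] F [-0.8  -0.46  0.05] op 0.001 t 4.0
```

View pics/s3z.png

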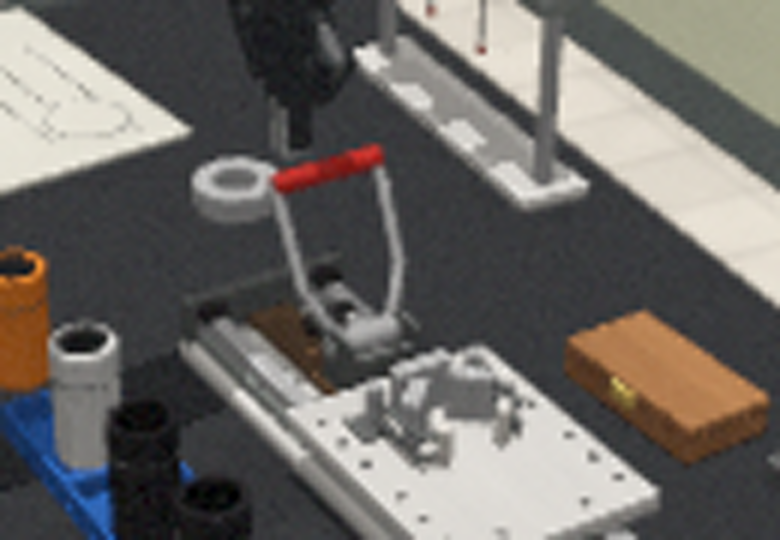

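View pics/w3.png

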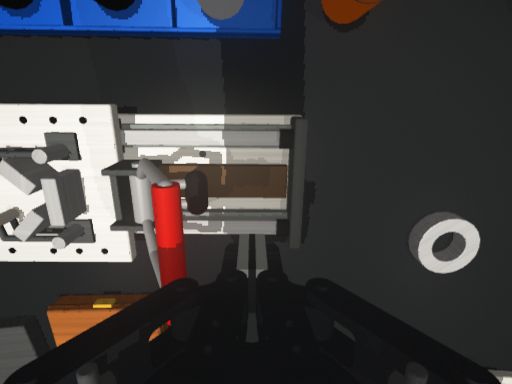

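The fingers passed on the bar's +y side without moving it; the bar is still up at (330,170) in the side zoom. I'll go back up and re-measure.

Call:
apply_moves:
  linear:
    - [-0.03, 0.0, 0]
    - [-0.06, 0, 0]
    - [-0.065, -0.02, 0]
    - [-0.065, -0.04, 0]
    - [-0.065, -0.042, 0]
    - [-0.065, -0.042, 0]
  dr:
    - [0, 0, 0]
    - [0, 0, 0]
    - [0, 0, 0]
    - [0, 0, 0]
    - [0, 0, 0]
    - [0, 0, 0]
  claw: [0, 0, 0, 0, 0, 0]

```text
clock: 4.7
tool_pos: [0.6047, 0.1192, 0.2126]
eef_rot: [0.071, 1.568, 0.149]
ft_force: [0.1, 0.1, 0.5]
opening: -0.002
```

```bash
python3 - <<'E'
from h import *
goto((.6035,.121,.205),np.radians(94.6))
d=snap("wrist","w4")
def barpts(d,tag):
    P=cloud(d);hs=cv2.cvtColor(d["frame"],cv2.COLOR_RGB2HSV)
    red=((hs[...,0]<5)|(hs[...,0]>174))&(hs[...,1]>180)&(hs[...,2]>90)&(P[...,2]>.08)&(P[...,2]<.2)
    n,l,st,_=cv2.connectedComponentsWithStats(red.astype(np.uint8));i=1+st[1:,4].argmax();red=l==i
    q=P[red];v,u=np.nonzero(red);r=cv2.minAreaRect(np.stack([u,v],1).astype(np.float32))
    print(tag,len(q),r,"cloud med",np.median(q,0).round(4),"z",np.percentile(q[:,2],[5,50,90,98]).round(4))
    if len(q)>30:
        # top strip: points near max z
        t=q[q[:,2]>np.percentile(q[:,2],80)];A=np.polyfit(t[:,0],t[:,1],1);print(" top line y@.6",np.polyval(A,.6),"slope deg",np.degrees(np.arctan(A[0])),"xr",q[:,0].min(),q[:,0].max(),"topz",t[:,2].mean(), "y range@mid",np.percentile(q[abs(q[:,0]-.6)<.01][:,1],[2,98]) if (abs(q[:,0]-.6)<.01).any() else None)
for t in("scene0","side0","w1","w2","w3","w4","s3"): barpts(load(t),t)
E
```

```text
lin [ 0.0076  0.0019 -0.001 ] dr [-0.12  0.18 -0.01] p [0.6047 0.1192 0.2126] F [0.14 0.09 0.53] op -0.002 t 4.7
scene0 102 ((303.4117431640625, 201.14703369140625), (5.316455841064453, 23.15230941772461), 30.963756561279297) cloud med [0.6119 0.1226 0.1761] z [0.1725 0.1761 0.1789 0.1804]
 top line y@.6 0.12131458054510494 slope deg 4.176776538237923 xr 0.5673979721666997 0.6463226374850227 topz 0.17915290883383708 y range@mid [0.11575777 0.12592404]
side0 147 ((282.5, 343.5), (13.0, 13.0), 90.0) cloud med [ 0.3281 -0.5788  0.1083] z [0.1012 0.1083 0.1104 0.1113]
 top line y@.6 -0.5937122902260598 slope deg -3.857375908779263 xr 0.3142378253697199 0.34304312606862 topz 0.11056501195849272 y range@mid None
w1 882 ((369.5762634277344, 228.64532470703125), (13.152592658996582, 69.60014343261719), 8.32564926147461) cloud med [0.6031 0.1167 0.177 ] z [0.173  0.177  0.1783 0.179 ]
 top line y@.6 0.11801305164656647 slope deg 4.525022224937604 xr 0.5644358195358735 0.6439503774288569 topz 0.1784628286485544 y range@mid [0.11166067 0.12410331]
w2 1286 ((250.0, 197.0), (72.0, 18.0), 90.0) cl
[... 402 characters left out ...]

 top line y@.6 0.11883578568986936 slope deg 3.8666968742316548 xr 0.563909484663612 0.6205063339550804 topz 0.17819344764024442 y range@mid [0.11340666 0.1257007 ]
w4 1297 ((253.5, 195.5), (75.0, 17.0), 90.0) cloud med [0.5907 0.1182 0.177 ] z [0.1744 0.177  0.1782 0.1788]
 top line y@.6 0.1184857060373546 slope deg 4.250117578453019 xr 0.5642324118518299 0.6216801864696438 topz 0.17828687531084805 y range@mid [0.11265036 0.12466124]
s3 143 ((282.5, 343.5), (13.0, 13.0), 90.0) cloud med [ 0.3282 -0.5785  0.1081] z [0.1011 0.1081 0.1104 0.1113]
 top line y@.6 -0.6490274548785224 slope deg -15.149008726143837 xr 0.3145586734736743 0.34313879374376055 topz 0.11050486320248279 y range@mid None
```

Call:
apply_moves:
  linear:
    - [0.01, -0.004, -0.001]
    - [0.02, -0.004, -0.001]
    - [0.025, -0.004, -0.001]
    - [0.028, -0.004, -0.001]
    - [0.031, -0.003, -0.001]
    - [0.031, -0.003, -0.001]
  dr:
    - [0, 0, 0]
    - [0, 0, 0]
    - [0, 0, 0]
    - [0, 0, 0]
    - [0, 0, 0]
    - [0, 0, 0]
  claw: [0, 0, 0, 0, 0, 0]

```text
clock: 5.35
tool_pos: [0.6035, 0.1181, 0.1808]
eef_rot: [0.551, 1.569, 0.632]
ft_force: [-0.1, 0.7, 0.3]
opening: 0.003
```

```bash
cat >> h.py <<'E'
def zb(d,tag):
    P=cloud(d);hs=cv2.cvtColor(d["frame"],cv2.COLOR_RGB2HSV)
    red=((hs[...,0]<5)|(hs[...,0]>174))&(hs[...,1]>180)&(hs[...,2]>60)&(P[...,2]>.08)&(P[...,2]<.2)&(P[...,0]>.5)
    n,l,st,_=cv2.connectedComponentsWithStats(red.astype(np.uint8));i=1+st[1:,4].argmax();q=P[l==i]
    t=q[q[:,2]>np.percentile(q[:,2],80)];A=np.polyfit(t[:,0],t[:,1],1);zc=t[:,2].mean()-.0066
    sn=(zc-.072)/.11
    print(tag,"n",len(q),"crown y@.6",round(np.polyval(A,.6),4),"topz",t[:,2].mean().round(4),"q est",round(np.radians(65)-np.arcsin(np.clip(sn,-1,1)),3))
E
python3 - <<'E'
from h import *
goto((.604,.1188,.1867),np.radians(94.6))
zb(snap("wrist","w5"),"w5")
E
```

```text
lin [-0.0059  0.0007  0.0006] dr [ 0.03  0.11 -0.07] p [0.6035 0.1181 0.1808] F [-0.11  0.67  0.27] op 0.003 t 5.35
w5 n 1299 crown y@.6 0.1183 topz 0.1783 q est -0.001
```

View pics/w5.png

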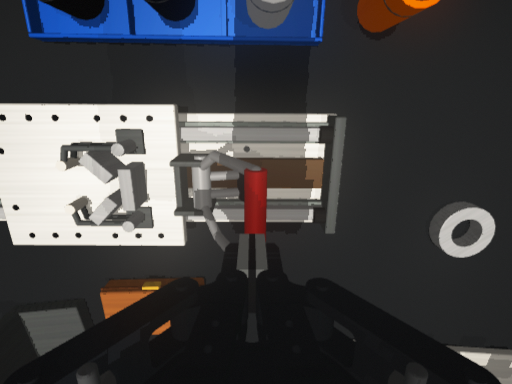

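```bash
python3 - <<'E'
from h import *
d=snap("scene","c5");zoom(d,240,370,130,260,5,"c5z");d=snap("side","s5");zoom(d,220,300,130,190,9,"s5z")
goto((.604,.1188,.1867),np.radians(94.6))
E
```

```text
lin [-0.0051  0.001   0.0002] dr [ 0.01  0.19 -0.06] p [0.6039 0.1178 0.1816] F [0.21 0.08 0.98] op 0.001 t 5.5
```

View pics/c5z.png

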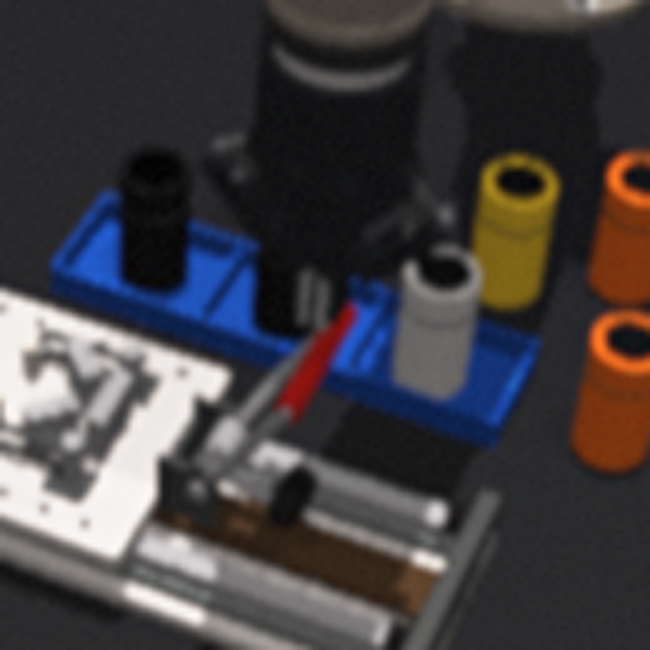

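View pics/s5z.png

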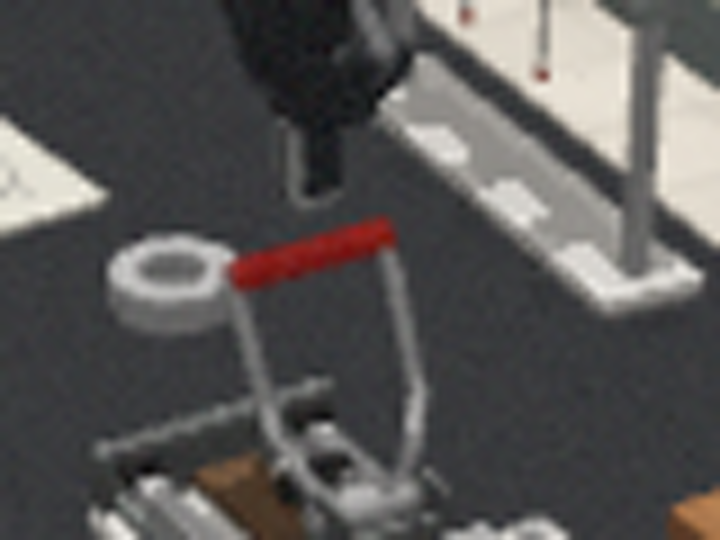

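```bash
python3 - <<'E'
from h import *
s,p,R=pose()
tip=p+R@np.array([.008,0,0])
for n,(u0,v0,k) in(("c5",(240,130,5)),("s5",(220,130,9)),("w5",(0,0,1))):
    d=load(n)
    print(n,[((x-np.array([u0,v0]))*k).round(0).tolist() for x in proj(d,[p,tip])], "bar",[((x-np.array([u0,v0]))*k).round(0).tolist() for x in proj(d,[[.6035,.1187,.1787]])])
a=ray(load("c5"),240+313/5,130+325/5,.0);b=ray(load("s5"),220+315/9,130+200/9,0.)
def line(d,u,v):
    K,Rr,t=cam(d);c=-Rr.T@t;return c,ray(d,u,v,0)-c
c1,r1=line(load("c5"),240+313/5,130+325/5);c2,r2=line(load("s5"),220+315/9,130+200/9)
A=np.stack([r1,-r2],1);x=np.linalg.lstsq(A,c2-c1,rcond=None)[0];print(c1+r1*x[0],c2+r2*x[1],p)
for n in("c5","s5"):
    P=cloud(load(n));u,v=(240+313/5,130+318/5) if n=="c5" else (220+318/9,130+180/9);print(P[int(v)-1:int(v)+1,int(u)-1:int(u)+2])
E
```

```text
c5 [[311.0, 341.0], [310.0, 352.0]] bar [[313.0, 345.0]]
s5 [[306.0, 235.0], [306.0, 252.0]] bar [[304.0, 240.0]]
w5 [[253.0, 236.0], [253.0, 230.0]] bar [[254.0, 233.0]]
[0.60779184 0.11965817 0.19714329] [0.60868954 0.11889953 0.1966179 ] [0.60394308 0.11779179 0.18157091]
[[[0.61585296 0.11810192 0.21391954]
  [0.61562563 0.12064873 0.21502652]
  [0.61687708 0.12381396 0.21773245]]

 [[0.6145975  0.11780187 0.20918475]
  [0.61776741 0.1218049  0.21400317]
  [0.61184324 0.12193495 0.20891163]]]
[[[0.59666311 0.10339851 0.22005974]
  [0.60176175 0.10524746 0.2180675 ]
  [0.60834633 0.10996864 0.21442898]]

 [[0.59647391 0.10300682 0.21612595]
  [0.60187851 0.10545171 0.21377697]
  [0.60411106 0.10158996 0.21504629]]]
```

```bash
python3 - <<'E'
from h import *
s,p,R=pose()
d=load("w5");P=cloud(d);zoom(d,200,310,190,290,7,"w5z")
for v in range(222,262,4): print(v,[ (P[v,u]).round(3).tolist() for u in (244,252,260)])
print(s["joints"])
E
```

```text
222 [[0.599, 0.112, 0.172], [0.596, 0.117, 0.178], [0.596, 0.122, 0.177]]
226 [[0.602, 0.112, 0.171], [0.599, 0.117, 0.178], [0.599, 0.122, 0.178]]
230 [[0.605, 0.112, 0.172], [0.602, 0.117, 0.178], [0.602, 0.122, 0.177]]
234 [[0.592, 0.112, 0.203], [0.592, 0.116, 0.203], [0.592, 0.12, 0.203]]
238 [[0.592, 0.112, 0.208], [0.592, 0.116, 0.207], [0.592, 0.12, 0.207]]
242 [[0.592, 0.112, 0.212], [0.592, 0.116, 0.212], [0.592, 0.12, 0.211]]
246 [[0.592, 0.112, 0.216], [0.592, 0.116, 0.216], [0.592, 0.12, 0.217]]
250 [[0.592, 0.112, 0.22], [0.592, 0.116, 0.22], [0.592, 0.12, 0.22]]
254 [[0.593, 0.112, 0.223], [0.592, 0.116, 0.223], [0.592, 0.12, 0.223]]
258 [[0.593, 0.113, 0.226], [0.592, 0.116, 0.227], [0.592, 0.12, 0.228]]
[-0.49236018  0.47910201  0.41233318  1.38876772 -0.19337705  1.3099777
  1.57892022]
```

View pics/w5z.png

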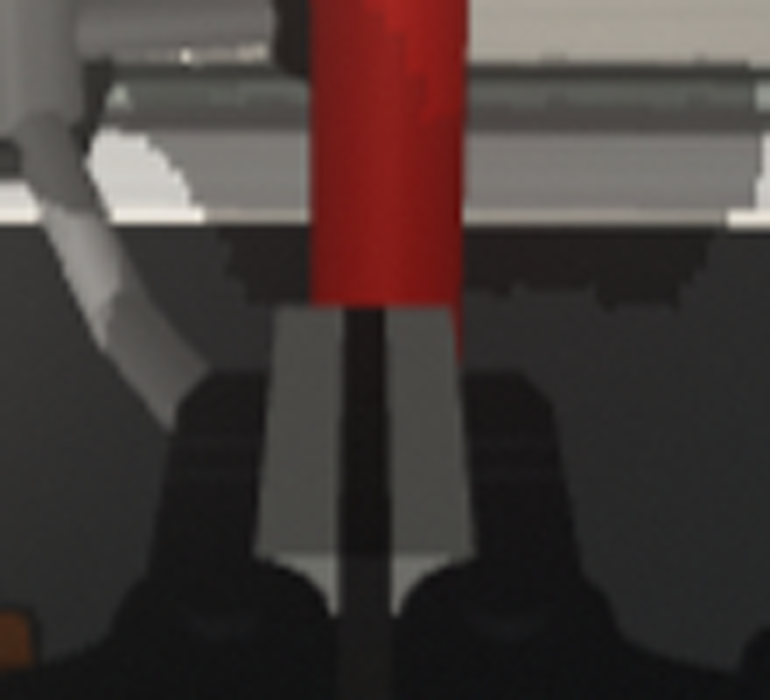

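The wrist depth shows the real fingertips about 20 mm above where the stated TCP offset puts them. So I hadn't touched the bar yet, and I'll now feel down for contact.

Call:
apply_moves:
  linear:
    - [0.006, -0.001, 0]
    - [0.011, -0.001, 0]
    - [0.014, -0.001, 0]
    - [0.016, -0.001, 0]
    - [0.017, -0.001, 0]
    - [0.017, -0.001, 0]
  dr:
    - [0, 0, 0]
    - [0, 0, 0]
    - [0, 0, 0]
    - [0, 0, 0]
    - [0, 0, 0]
    - [0, 0, 0]
  claw: [0, 0, 0, 0, 0, 0]

```text
clock: 6.1
tool_pos: [0.604, 0.1169, 0.1644]
eef_rot: [0.337, 1.568, 0.417]
ft_force: [-0.2, -0.2, 0.2]
opening: -0.002
```

```bash
cat >> h.py <<'E'
def tips(d):
    P=cloud(d);u=P[:,:,:]
    hs=cv2.cvtColor(d["frame"],cv2.COLOR_RGB2HSV)
    for v in range(224,250):
        if np.median(abs(P[v,246:258,0]-P[v+2,246:258,0]))<.002 and hs[v,246,1]<60: 
            print("tip row",v,P[v,246],P[v,258]);break
E
python3 - <<'E'
from h import *
goto((.604,.1188,.163),np.radians(94.6))
d=snap("wrist","w6");zb(d,"w6");tips(d);zoom(d,200,310,190,290,7,"w6z")
E
```

```text
lin [0.0014 0.0019 0.0001] dr [ 0.01  0.17 -0.06] p [0.604  0.1169 0.1644] F [-0.24 -0.23  0.17] op -0.002 t 6.1
w6 n 1329 crown y@.6 0.1187 topz 0.1783 q est 0.001
tip row 234 [0.59287618 0.11173008 0.18671571] [0.59257716 0.11806906 0.18631334]
```

View pics/w6z.png

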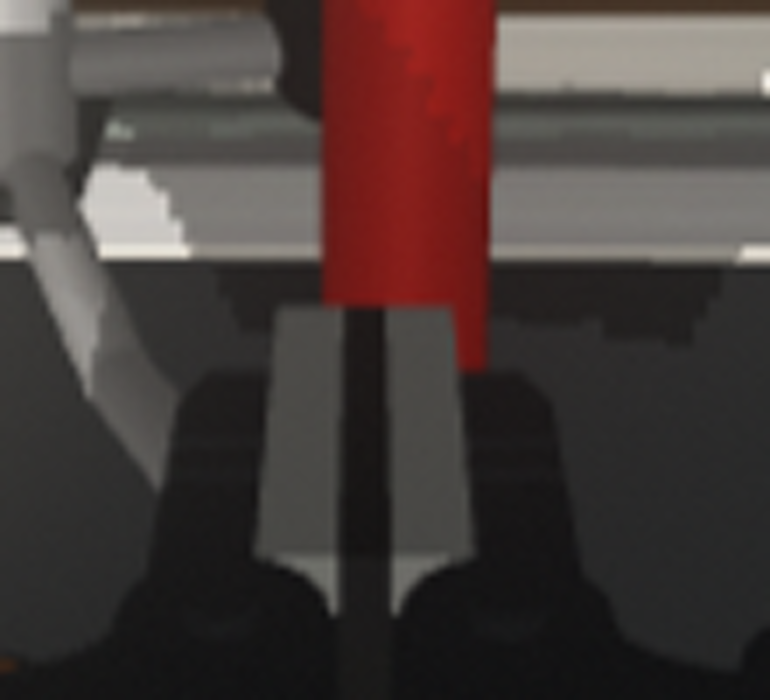

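Call:
apply_moves:
  linear:
    - [0.005, 0.0, 0]
    - [0.008, 0.0, 0]
    - [0.01, 0.004, 0]
    - [0.013, 0.009, 0]
    - [0.016, 0.014, 0]
    - [0.019, 0.018, 0]
    - [0.022, 0.022, 0]
    - [0.026, 0.026, 0]
    - [0.026, 0.026, 0]
  dr:
    - [0, 0, 0]
    - [0, 0, 0]
    - [0, 0, 0]
    - [0, 0, 0]
    - [0, 0, 0]
    - [0, 0, 0]
    - [0, 0, 0]
    - [0, 0, 0]
    - [0, 0, 0]
  claw: [0, 0, 0, 0, 0, 0, 0, 0, 0]

```text
clock: 7.05
tool_pos: [0.6028, 0.1461, 0.1397]
eef_rot: [0.668, 1.563, 0.752]
ft_force: [-0.3, 3.1, 3.6]
opening: 0.001
```

```bash
python3 - <<'E'
from h import *
goto((.604,.1188,.163),np.radians(94.6))
d=snap("wrist","w7");zb(d,"w7");tips(d)
E
```

```text
lin [-0.0234 -0.0272 -0.0009] dr [ 0.18  0.35 -0.28] p [0.6028 0.1461 0.1397] F [-0.25  3.13  3.58] op 0.001 t 7.05
w7 n 1299 crown y@.6 0.1459 topz 0.1581 q est 0.326
tip row 234 [0.59165683 0.14089135 0.16172385] [0.59182552 0.14731164 0.16036258]
```

View pics/w7.png

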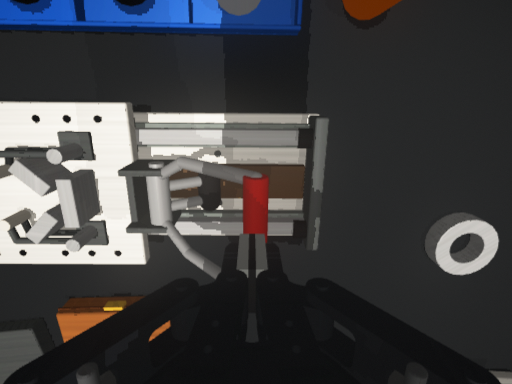

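Call:
apply_moves:
  linear:
    - [0.003, 0.004, 0]
    - [0.006, 0.007, 0]
    - [0.009, 0.01, 0]
    - [0.013, 0.013, 0]
    - [0.016, 0.015, 0]
    - [0.019, 0.017, 0]
    - [0.022, 0.019, 0]
    - [0.022, 0.019, 0]
  dr:
    - [0, 0, 0]
    - [0, 0, 0]
    - [0, 0, 0]
    - [0, 0, 0]
    - [0, 0, 0]
    - [0, 0, 0]
    - [0, 0, 0]
    - [0, 0, 0]
  claw: [0, 0, 0, 0, 0, 0, 0, 0]

```text
clock: 7.9
tool_pos: [0.601, 0.1648, 0.117]
eef_rot: [0.671, 1.564, 0.754]
ft_force: [-0.0, 0.4, 0.5]
opening: -0.002
```

```bash
python3 - <<'E'
from h import *
goto((.604,.1188,.163),np.radians(94.6))
d=snap("wrist","w8");zb(d,"w8");tips(d);print(pose()[0]["ft_force"])
E
```

```text
lin [-0.0462 -0.0459 -0.0006] dr [ 0.16  0.29 -0.23] p [0.601  0.1648 0.117 ] F [-0.02  0.43  0.51] op -0.002 t 7.9
w8 n 1300 crown y@.6 0.164 topz 0.1353 q est 0.593
tip row 234 [0.58996209 0.15956173 0.13901408] [0.58950077 0.16589245 0.13892479]
[-0.06523032  1.04756383  0.45091172]
```

Call:
apply_moves:
  linear:
    - [0.001, 0.001, 0]
    - [0.002, 0.0015, 0]
    - [0.003, 0.002, 0]
    - [0.003, 0.002, 0]
  dr:
    - [0, 0, 0]
    - [0, 0, 0]
    - [0, 0, 0]
    - [0, 0, 0]
  claw: [0, 0, 0, 0]

```text
clock: 8.35
tool_pos: [0.6005, 0.1664, 0.1139]
eef_rot: [0.724, 1.565, 0.807]
ft_force: [0.6, -0.0, 1.7]
opening: -0.002
```

Call:
apply_moves:
  linear:
    - [0.0015, 0.001, 0]
    - [0.003, 0.0015, 0]
    - [0.003, 0.0015, 0]
  dr:
    - [0, 0, 0]
    - [0, 0, 0]
    - [0, 0, 0]
  claw: [0, 0, 0]

```text
clock: 8.65
tool_pos: [0.6003, 0.1683, 0.1106]
eef_rot: [0.767, 1.565, 0.85]
ft_force: [0.1, 0.8, 1.5]
opening: -0.003
```

Call:
apply_moves:
  linear:
    - [0.0015, 0.0005, 0]
    - [0.003, 0.001, 0]
    - [0.003, 0.001, 0]
  dr:
    - [0, 0, 0]
    - [0, 0, 0]
    - [0, 0, 0]
  claw: [0, 0, 0]

```text
clock: 8.95
tool_pos: [0.6002, 0.17, 0.1074]
eef_rot: [0.836, 1.564, 0.919]
ft_force: [0.6, 1.3, 1.9]
opening: -0.001
```

Call:
apply_moves:
  linear:
    - [0.001, 0.0004, 0]
    - [0.002, 0.0008, 0]
    - [0.002, 0.0008, 0]
  dr:
    - [0, 0, 0]
    - [0, 0, 0]
    - [0, 0, 0]
  claw: [0, 0, 0]

```text
clock: 9.25
tool_pos: [0.6001, 0.171, 0.1053]
eef_rot: [0.864, 1.564, 0.948]
ft_force: [0.5, 1.4, 1.4]
opening: 0.0
```

Call:
apply_moves:
  linear:
    - [0.001, 0.0004, 0]
    - [0.002, 0.0008, 0]
    - [0.002, 0.0008, 0]
  dr:
    - [0, 0, 0]
    - [0, 0, 0]
    - [0, 0, 0]
  claw: [0, 0, 0]

```text
clock: 9.55
tool_pos: [0.6, 0.1721, 0.1032]
eef_rot: [0.883, 1.564, 0.967]
ft_force: [0.7, 0.6, 2.4]
opening: 0.0
```

Call:
apply_moves:
  linear:
    - [0.001, 0.0004, 0]
    - [0.002, 0.0008, 0]
    - [0.002, 0.0008, 0]
  dr:
    - [0, 0, 0]
    - [0, 0, 0]
    - [0, 0, 0]
  claw: [0, 0, 0]

```text
clock: 9.85
tool_pos: [0.6001, 0.1725, 0.1022]
eef_rot: [0.83, 1.564, 0.914]
ft_force: [-1.8, -0.6, 7.7]
opening: -0.001
```

Call:
apply_moves:
  linear:
    - [0.001, 0.0003, 0]
    - [0.0018, 0.0005, 0]
    - [0.0018, 0.0005, 0]
  dr:
    - [0, 0, 0]
    - [0, 0, 0]
    - [0, 0, 0]
  claw: [0, 0, 0]

```text
clock: 10.15
tool_pos: [0.6001, 0.1728, 0.1019]
eef_rot: [0.812, 1.564, 0.896]
ft_force: [-1.3, 0.4, 8.5]
opening: 0.003
```

```bash
python3 - <<'E'
from h import *
from cell import arm
d=snap("wrist","w9");zb(d,"w9");tips(d);print(pose()[0]["ft_force"],pose()[1])
E
```

```text
w9 n 1258 crown y@.6 0.1709 topz 0.1204 q est 0.745
tip row 234 [0.58941159 0.16763174 0.12319342] [0.5886942  0.17395872 0.12361961]
[-1.97951386  0.91026814  9.35611319] [0.60009492 0.17288293 0.10191121]
```

Call:
apply_moves:
  linear:
    - [0.0015, 0.0003, 0]
    - [0.0025, 0.0004, 0]
    - [0.0025, 0.0004, 0]
  dr:
    - [0, 0, 0]
    - [0, 0, 0]
    - [0, 0, 0]
  claw: [0, 0, 0]

```text
clock: 10.5
tool_pos: [0.6001, 0.1734, 0.1013]
eef_rot: [0.838, 1.563, 0.921]
ft_force: [-3.3, 0.1, 11.1]
opening: -0.004
```

```bash
python3 - <<'E'
from h import *
from cell import arm
d=snap("wrist","w10");zb(d,"w10");print(pose()[0]["ft_force"],pose()[1])
E
```

```text
w10 n 1255 crown y@.6 0.1708 topz 0.1198 q est 0.75
[-3.14004838  0.85839412 10.5068167 ] [0.60009121 0.17336303 0.10133704]
```

Call:
apply_moves:
  linear:
    - [0.002, 0.0002, 0]
    - [0.0031, 0.0003, 0]
    - [0.0031, 0.0003, 0]
  dr:
    - [0, 0, 0]
    - [0, 0, 0]
    - [0, 0, 0]
  claw: [0, 0, 0]

```text
clock: 10.85
tool_pos: [0.6001, 0.174, 0.1007]
eef_rot: [0.869, 1.561, 0.953]
ft_force: [-4.6, -0.4, 13.3]
opening: -0.002
```

```bash
python3 - <<'E'
from h import *
from cell import arm
d=snap("wrist","w11");zb(d,"w11");print(pose()[0]["ft_force"],pose()[1])
E
```

```text
w11 n 1257 crown y@.6 0.1718 topz 0.1192 q est 0.757
[-4.53486475  0.71308935 11.38839516] [0.60007586 0.17400792 0.10066359]
```

```bash
python3 - <<'E'
from h import *
from cell import arm
for i in range(4):
    arm.snapshot("wrist");s=arm.sense();print(s["ft_force"].round(2),s["tool_pos"].round(4))
E
```

```text
[-4.37 -0.33 12.26] [0.6001 0.174  0.1007]
[-4.09 -0.34 12.79] [0.6001 0.174  0.1007]
[-3.21  0.16 12.89] [0.6    0.1741 0.1006]
[-3.56  0.73 12.79] [0.6001 0.1741 0.1007]
```

Call:
apply_moves:
  linear:
    - [0.003, 0.0002, 0]
    - [0.0036, 0.0003, 0]
    - [0.0036, 0.0003, 0]
  dr:
    - [0, 0, 0]
    - [0, 0, 0]
    - [0, 0, 0]
  claw: [0, 0, 0]

```text
clock: 11.4
tool_pos: [0.6001, 0.1746, 0.1]
eef_rot: [0.889, 1.56, 0.973]
ft_force: [-4.2, 0.0, 15.0]
opening: 0.001
```

```bash
python3 - <<'E'
from h import *
from cell import arm
for i in range(3):
    arm.snapshot("wrist");s=arm.sense();print(s["ft_force"].round(2),s["tool_pos"].round(4))
E
```

```text
[-5.12  0.28 13.65] [0.6001 0.1747 0.1001]
[-4.66 -0.41 14.85] [0.6001 0.1746 0.1   ]
[-4.39  0.21 14.56] [0.6001 0.1746 0.1001]
```

Call:
apply_moves:
  linear:
    - [-0.005, 0, 0]
    - [-0.02, 0, 0]
    - [-0.05, 0, 0]
    - [-0.09, 0, 0]
    - [-0.12, -0.02, -0.03]
    - [-0.12, -0.04, -0.07]
    - [-0.12, -0.05, -0.1]
  dr:
    - [0, 0, 0]
    - [0, 0, 0]
    - [0, 0, 0]
    - [0, 0, 0]
    - [0, 0, 0]
    - [0, 0, 0]
    - [0, 0, 0]
  claw: [0, 0, 0, 20, 60, 100, 100]

```text
clock: 12.25
tool_pos: [0.5025, 0.112, 0.2192]
eef_rot: [0.779, 1.561, 0.859]
ft_force: [-0.3, -0.0, -0.2]
opening: 0.683
```

```bash
python3 - <<'E'
from h import *
d=snap("scene","c12");zb(d,"c12");zoom(d,130,370,150,275,3,"c12z")
d=snap("wrist","w12");zb(d,"w12")
hs=cv2.cvtColor(d["frame"],cv2.COLOR_RGB2HSV);P=cloud(d)
goto((.435,.12,.2),np.radians(94.6))
E
```

```text
c12 n 118 crown y@.6 0.1756 topz 0.1198 q est 0.75
w12 n 814 crown y@.6 0.1721 topz 0.119 q est 0.758
lin [ 0.0179  0.0131 -0.0634] dr [ 0.01  0.06 -0.46] p [0.4992 0.1119 0.2179] F [ 0.79 -0.2  -0.29] op 0.846 t 12.35
```

View pics/c12z.png

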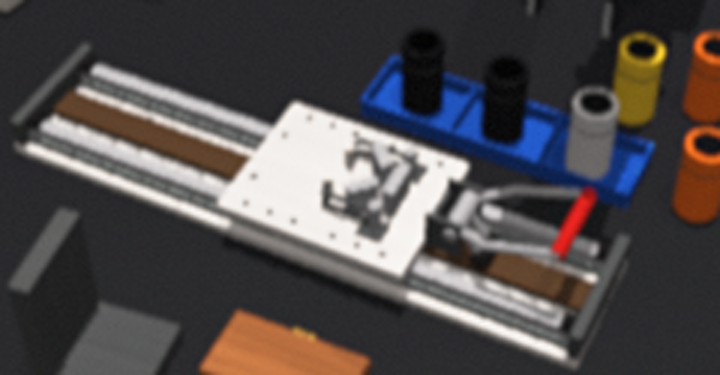

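View pics/w12.png

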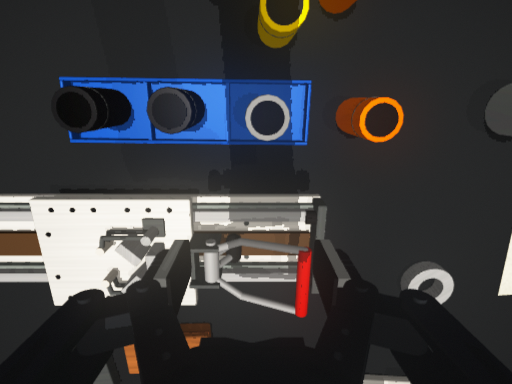

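```bash
python3 - <<'E'
from h import *
d=load("w12");P=cloud(d);hs=cv2.cvtColor(d["frame"],cv2.COLOR_RGB2HSV)
s,p,R=pose()
m=(hs[...,1]<60)&(hs[...,2]>90)&(abs(P[...,2]-.09)<.005);m[:80]=0;m[160:]=0;m[:,:230]=0;m[:,320:]=0
v,u=np.nonzero(m);q=np.array([ray(d,a,b,.09)[:2] for a,b in zip(u,v)]);e=cv2.minEnclosingCircle((q*1000).astype(np.float32));print("ring",e,q.mean(0),len(q))
# dark tops
for c in((172,110),(82,108)):
    mm=(abs(P[...,2]-.09)<.004);mm[:,:c[0]-35]=0;mm[:,c[0]+35:]=0;mm[:75]=0;mm[150:]=0
    q=P[mm][:,:2];print("dark",cv2.minEnclosingCircle((q*1000).astype(np.float32)))
for (u,v) in ((182,245),(180,260),(178,240),(318,245),(322,260),(186,240)): print(u,v,P[v,u].round(4),hs[v,u])
Q=P[230:300];z=Q[...,2];mm=(z>.2)&(z<.3);print("gripper min z",np.percentile(z[mm],[0.5,2,5]))
for lo,hi in((140,235),(290,370)):
    sub=P[225:300,lo:hi];k=(sub[...,2]>.19)&(sub[...,2]<.32);qq=sub[k];o=np.argsort(qq[:,2])[:60];print(lo,qq[o].mean(0),((qq[o]-p)@R).mean(0))
print(p)
goto((.435,.12,.2),np.radians(94.6))
E
```

```text
ring ((433.45013427734375, 119.69437408447266), 21.55989646911621) [0.43290736 0.11940937] 692
dark ((434.1158752441406, 25.223161697387695), 21.924901962280273)
dark ((440.131103515625, -64.8971939086914), 22.128185272216797)
182 245 [0.4881 0.0736 0.2512] [19 35 59]
180 260 [0.4899 0.0751 0.2619] [15 32 48]
178 240 [0.4881 0.0705 0.2464] [21 18 98]
318 245 [0.4826 0.14   0.2522] [ 6 39 33]
322 260 [0.4861 0.1405 0.2603] [ 5 46 33]
186 240 [0.4871 0.0748 0.2476] [19 36 57]
gripper min z [0.24383219 0.24631711 0.24922755]
140 [0.49823558 0.07575604 0.24427991] [-0.02668221 -0.03570811 -0.00385402]
290 [0.49267229 0.14106062 0.24491077] [-0.02678376  0.02983532 -0.00414698]
[0.49921582 0.11187439 0.21789115]
lin [ 0.0179  0.0131 -0.0634] dr [ 0.01  0.06 -0.46] p [0.4992 0.1119 0.2179] F [ 0.79 -0.2  -0.29] op 0.846 t 12.35
```

Call:
apply_moves:
  linear:
    - [0.0, 0.005, -0.02]
    - [0.005, 0.01, -0.045]
    - [0.01, 0.014, -0.062]
    - [0.018, 0.014, -0.065]
    - [0.04, 0.014, -0.065]
    - [0.06, 0.014, -0.065]
    - [0.07, 0.014, -0.065]
    - [0.07, 0.014, -0.065]
  dr:
    - [0, 0, -0.4]
    - [0, 0, -0.4]
    - [0, 0, -0.4]
    - [0, 0, -0.4]
    - [0, 0, -0.4]
    - [0, 0, -0.4]
    - [0, 0, -0.4]
    - [0, 0, -0.4]
  claw: [100, 100, 100, 100, 100, 100, 100, 100]

```text
clock: 13.15
tool_pos: [0.4327, 0.1206, 0.1462]
eef_rot: [-2.824, 1.568, -2.744]
ft_force: [-0.5, -0.3, 1.0]
opening: 1.0
```

```bash
python3 - <<'E'
from h import *
goto((.4335,.121,.029),np.radians(94.6))
d=snap("wrist","w13")
P=cloud(d);hs=cv2.cvtColor(d["frame"],cv2.COLOR_RGB2HSV);s,p,R=pose()
for lo,hi in((140,235),(270,370)):
    sub=P[225:300,lo:hi];k=(sub[...,2]>.1)&(sub[...,2]<.32);qq=sub[k];o=np.argsort(qq[:,2])[:60];print(lo,qq[o].mean(0),((qq[o]-p)@R).mean(0))
E
```

```text
lin [0.1172 0.0004 0.0011] dr [-0.01 -0.14  0.05] p [0.4327 0.1206 0.1462] F [-0.52 -0.34  0.95] op 1.0 t 13.15
140 [0.43582807 0.07666299 0.17919268] [-0.0318329  -0.04421926 -0.00129129]
270 [0.42843292 0.16179701 0.17920486] [-0.0318422   0.04123346 -0.00185957]
```

View pics/w13.png

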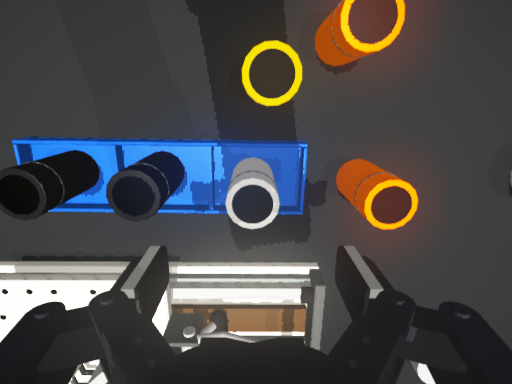

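Call:
apply_moves:
  linear:
    - [0.03, 0.0005, 0.001]
    - [0.06, 0.0005, 0.001]
    - [0.09, 0.0005, 0.001]
    - [0.107, 0.0005, 0.001]
    - [0.116, 0.0005, 0.001]
    - [0.117, 0.0005, 0.001]
    - [0.117, 0.0005, 0.001]
  dr:
    - [0, 0, 0]
    - [0, 0, 0]
    - [0, 0, 0]
    - [0, 0, 0]
    - [0, 0, 0]
    - [0, 0, 0]
    - [0, 0, 0]
  claw: [100, 100, 100, 100, 100, 100, 100]

```text
clock: 13.9
tool_pos: [0.4358, 0.1217, 0.0313]
eef_rot: [0.236, 1.569, 0.316]
ft_force: [1.1, 0.3, 0.2]
opening: 0.999
```

```bash
python3 - <<'E'
from h import *
goto((.4335,.121,.029),np.radians(94.6))
d=snap("wrist","w14")
d=snap("scene","c14");zoom(d,220,380,120,240,5,"c14z")
E
```

```text
lin [ 0.0023 -0.0005 -0.0024] dr [-0.01  0.12 -0.03] p [0.4358 0.1217 0.0313] F [1.12 0.32 0.24] op 0.999 t 13.9
```

View pics/w14.png

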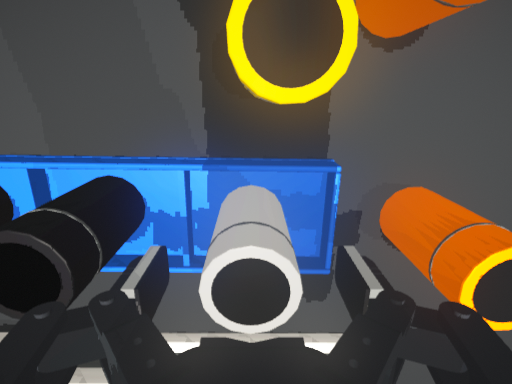

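View pics/c14z.png

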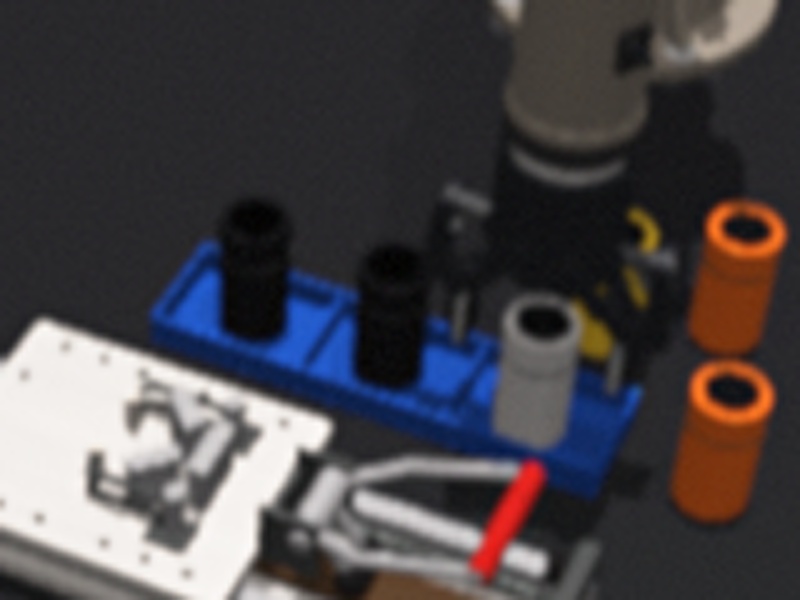

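```bash
python3 - <<'E'
from h import *
d=load("c14");P=cloud(d);s,p,R=pose()
for q in([.4335,.1197,.064],[p[0],p[1]-.0015,p[2]+.033],[p[0],p[1],p[2]-.008]): print(((proj(d,[q])[0]-[220,120])*5).round())
for (a,b) in((460,330),(617,380),(617,350),(460,310)): print(P[int(120+b/5)-1:int(120+b/5)+1,int(220+a/5)].round(4))
d=load("w14");P=cloud(d)
for (u,v) in((148,255),(140,280),(350,255),(360,275),(165,250)): print(u,v,P[v,u].round(4),((P[v,u]-p)@R).round(4))
E
```

```text
[533. 351.]
[533. 353.]
[528. 403.]
[[0.4523 0.0801 0.0812]
 [0.4496 0.0794 0.0746]]
[[0.4415 0.1724 0.0785]
 [0.4402 0.1725 0.0734]]
[[0.4441 0.1701 0.1035]
 [0.4412 0.1698 0.0969]]
[[0.4502 0.0779 0.0944]
 [0.4551 0.0802 0.0957]]
148 255 [0.4286 0.0721 0.0743] [-0.0428 -0.049  -0.0112]
140 280 [0.428  0.0756 0.094 ] [-0.0625 -0.0454 -0.0114]
350 255 [0.4209 0.1644 0.0752] [-0.0436  0.0436 -0.0115]
360 275 [0.4204 0.1629 0.0918] [-0.0602  0.0422 -0.0121]
165 250 [0.4314 0.0769 0.064 ] [-0.0325 -0.0444 -0.008 ]
```

Call:
apply_moves:
  linear:
    - [0.002, 0, -0.002]
    - [0.004, 0, -0.002]
    - [0.004, 0, -0.002]
    - [0.004, 0, -0.002]
    - [0.004, 0, -0.002]
    - [0.004, 0, -0.002]
    - [0.004, 0, -0.002]
    - [0.004, 0, -0.002]
    - [0.004, 0, -0.002]
  dr:
    - [0, 0, 0]
    - [0, 0, 0]
    - [0, 0, 0]
    - [0, 0, 0]
    - [0, 0, 0]
    - [0, 0, 0]
    - [0, 0, 0]
    - [0, 0, 0]
    - [0, 0, 0]
  claw: [100, 80, 60, 30, 30, 30, 30, 30, 30]
  newtons: 60

```text
clock: 14.9
tool_pos: [0.434, 0.1216, 0.0278]
eef_rot: [0.313, 1.568, 0.393]
ft_force: [-1.1, -1.5, 5.1]
opening: 0.502
```

```bash
python3 - <<'E'
from h import *
goto((.4335,.121,.029),np.radians(94.6))
E
```

```text
lin [-0.0012 -0.0005 -0.0006] dr [-0.02  0.16 -0.05] p [0.434  0.1216 0.0278] F [-1.12 -1.53  5.13] op 0.502 t 14.9
```

Call:
apply_moves:
  linear:
    - [-0.01, 0, 0]
    - [-0.04, 0, 0]
    - [-0.08, 0, 0]
    - [-0.115, 0, 0]
    - [-0.13, -0.01, 0.02]
    - [-0.13, -0.03, 0.05]
    - [-0.13, -0.06, 0.08]
    - [-0.13, -0.1, 0.11]
    - [-0.13, -0.14, 0.135]
    - [-0.13, -0.17, 0.155]
    - [-0.13, -0.19, 0.165]
    - [-0.13, -0.19, 0.165]
  dr:
    - [0, 0, 0]
    - [0, 0, 0]
    - [0, 0, 0]
    - [0, 0, 0]
    - [0, 0, 0]
    - [0, 0, 0]
    - [0, 0, 0]
    - [0, 0, 0]
    - [0, 0, 0]
    - [0, 0, 0]
    - [0, 0, 0]
    - [0, 0, 0]
  claw: [30, 30, 30, 30, 30, 30, 30, 30, 30, 30, 30, 30]

```text
clock: 16.1
tool_pos: [0.6134, -0.0608, 0.1568]
eef_rot: [-1.378, 1.567, -1.305]
ft_force: [-0.7, -0.7, -4.0]
opening: 0.499
```

```bash
python3 - <<'E'
from h import *
goto((.6198,-.0878,.16),np.radians(94.6))
d=snap("scene","c15");d=snap("side","s15");zoom(d,190,360,130,280,4,"s15z")
E
```

```text
lin [-0.0031 -0.0274  0.0044] dr [-0.43  0.04  0.23] p [ 0.6134 -0.0608  0.1568] F [-0.73 -0.65 -4.02] op 0.499 t 16.1
```

View pics/c15.png

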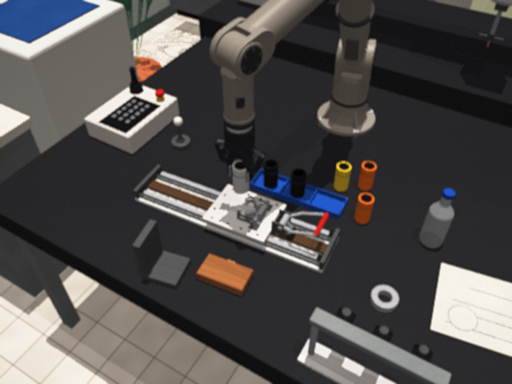

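View pics/s15z.png

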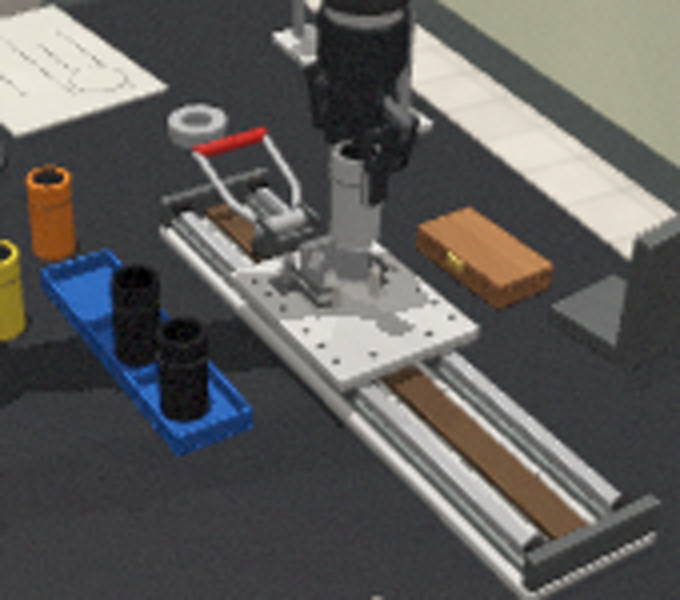

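Call:
apply_moves:
  linear:
    - [0, -0.015, 0.002]
    - [0, -0.026, 0.004]
    - [0.01, -0.029, 0.0045]
    - [0.035, -0.029, 0.0045]
    - [0.058, -0.029, 0.0045]
    - [0.07, -0.029, 0.0045]
    - [0.073, -0.029, 0.0045]
    - [0.073, -0.029, 0.0045]
  dr:
    - [-0.4, 0, 0.2]
    - [-0.4, 0, 0.2]
    - [-0.4, 0, 0.2]
    - [-0.4, 0, 0.2]
    - [-0.4, 0, 0.2]
    - [-0.4, 0, 0.2]
    - [-0.4, 0, 0.2]
    - [-0.4, 0, 0.2]
  claw: [30, 30, 30, 30, 30, 30, 30, 30]

```text
clock: 17.0
tool_pos: [0.619, -0.0827, 0.0835]
eef_rot: [1.687, 1.565, 1.773]
ft_force: [1.0, 0.3, -4.0]
opening: 0.501
```

```bash
python3 - <<'E'
from h import *
goto((.6198,-.0878,.078),np.radians(94.6))
d=snap("wrist","w16");d=snap("side","s16");zoom(d,190,360,130,280,4,"s16z")
E
```

```text
lin [ 0.0055 -0.0052  0.0004] dr [ 0.34 -0.04 -0.32] p [ 0.619  -0.0827  0.0835] F [ 1.01  0.27 -4.01] op 0.501 t 17.0
```

View pics/w16.png

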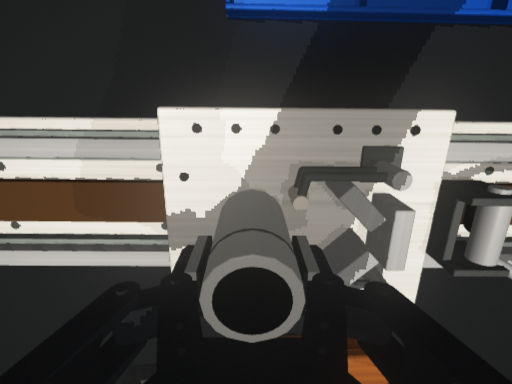

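View pics/s16z.png

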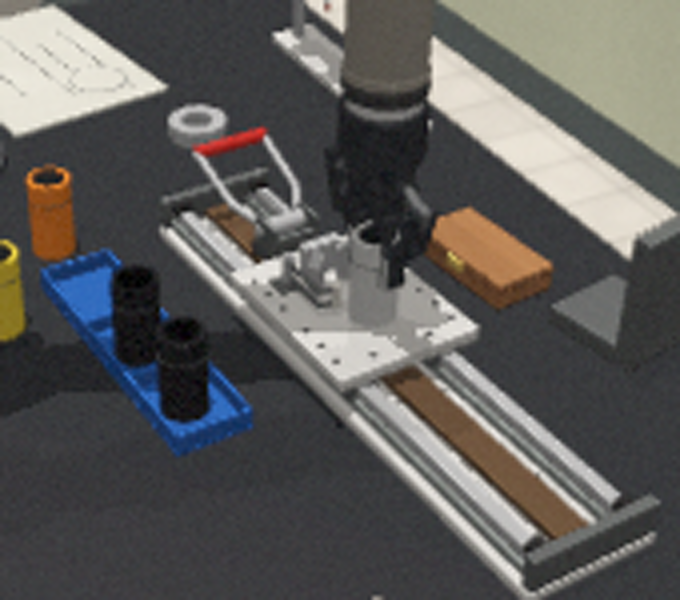

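```bash
python3 - <<'E'
from h import *
d=load("w16");P=cloud(d);hs=cv2.cvtColor(d["frame"],cv2.COLOR_RGB2HSV);s,p,R=pose()
m=(abs(P[...,2]-.1455)<.006)&(hs[...,1]<60)&(hs[...,2]>80);m[:230]=0;m[:,:190]=0;m[:,315:]=0
v,u=np.nonzero(m);zt=np.median(P[m][:,2]);q=np.array([ray(d,a,b,zt)[:2] for a,b in zip(u,v)]);c,r=cv2.minEnclosingCircle((q*1000).astype(np.float32));print("ring",c,r,zt,len(q),"tcp",p)
yaw=np.radians(4.5);ex=np.array([np.cos(yaw),np.sin(yaw)]);ey=np.array([-ex[1],ex[0]])
S=np.array(c)/1000
n=np.array([.6158,-.039]);print("sleeve in nest frame",(S-n)@ex,(S-n)@ey)
# deck edges in this view: hull
dk=(hs[...,1]<40)&(hs[...,2]>130)&(abs(P[...,2]-.055)<.003)&(P[...,0]>.52);print(dk.sum())
q=P[dk];x=q[:,:2]@ex;y=q[:,:2]@ey
print("deck far edge x(min)",np.percentile(x[(y>-.18)&(y<-.02)],[.2,1]),"y edges",np.percentile(y,[.3,99.7]))
for w in("w1","w4","w12"):
    dd=load(w);PP=cloud(dd);h2=cv2.cvtColor(dd["frame"],cv2.COLOR_RGB2HSV)
    k=(h2[...,1]<40)&(h2[...,2]>130)&(abs(PP[...,2]-.055)<.003)&(PP[...,0]>.52);q=PP[k];x=q[:,:2]@ex;y=q[:,:2]@ey
    print(w,"x",np.percentile(x,[.3,99.7]),"y",np.percentile(y,[.3,99.7]))
A=ray(d,300,200,.083);print("roller",A,(A[:2]-n)@ex,(A[:2]-n)@ey)
print("S abs",S@ex,S@ey)
E
```

```text
ring (613.4776611328125, -84.60271453857422) 25.942174911499023 0.1456599088312613 3650 tcp [ 0.62010728 -0.08325835  0.08499545]
sleeve in nest frame -0.005893127616932925 -0.04527992798129521
27709
deck far edge x(min) [0.53662311 0.53726351] y edges [-0.19195757 -0.00417402]
w1 x [0.53708845 0.68546036] y [-0.1929925  -0.00521821]
w4 x [0.53713876 0.68470234] y [-0.19281609 -0.00456489]
w12 x [0.53624976 0.68352061] y [-0.19169468 -0.00306476]
roller [ 0.59437797 -0.05725184  0.083     ] -0.022788019854693326 -0.016514823571768863
S abs 0.6049486617625414 -0.1324748151460941
```

```bash
python3 - <<'E'
from h import *
d=load("w16");P=cloud(d);hs=cv2.cvtColor(d["frame"],cv2.COLOR_RGB2HSV);s,p,R=pose()
sub=((hs[...,2]<40)|(P[...,2]<.135))
yaw=np.radians(4.5);ex=np.array([np.cos(yaw),np.sin(yaw)]);ey=np.array([-ex[1],ex[0]]);n=np.array([.6158,-.039])
# bore: dark comp containing (252,300)
dark=(hs[...,2]<60).astype(np.uint8);nn,l,st,_=cv2.connectedComponentsWithStats(dark);i=l[300,252];print(st[i])
c=max(cv2.findContours((l==i).astype(np.uint8),cv2.RETR_EXTERNAL,cv2.CHAIN_APPROX_NONE)[0],key=len);e=cv2.fitEllipse(c);print(e)
S=ray(d,*e[0],.1457);print(S,(S[:2]-n)@ex,(S[:2]-n)@ey)
zoom(d,180,330,180,350,4,"w16z")
E
```

```text
[ 212  267   81   68 4254]
((251.94412231445312, 300.4835510253906), (66.152099609375, 79.89378356933594), 89.0047836303711)
[ 0.61801351 -0.08423592  0.1457    ] -0.001342477987737208 -0.045270143702877366
```

View pics/w16z.png

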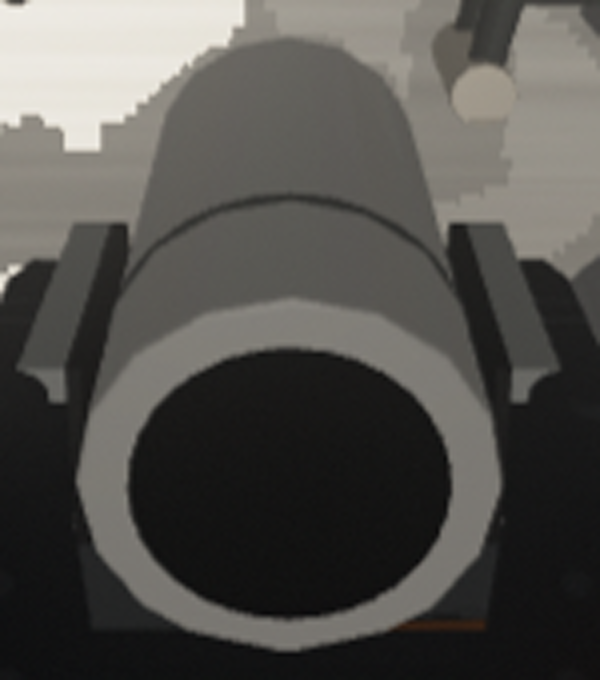

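Call:
apply_moves:
  linear:
    - [0.002, 0, 0]
    - [0.004, 0, 0]
    - [0.005, 0, 0]
    - [0.005, 0, 0]
  dr:
    - [0.3, 0, -0.3]
    - [0.3, 0, -0.3]
    - [0.3, 0, -0.3]
    - [0.3, 0, -0.3]
  claw: [30, 30, 30, 30]

```text
clock: 17.5
tool_pos: [0.62, -0.0832, 0.0799]
eef_rot: [-0.194, 1.569, -0.113]
ft_force: [-0.7, -0.2, -4.3]
opening: 0.498
```

Call:
apply_moves:
  linear:
    - [0.001, 0, 0]
    - [0.0015, 0, 0]
    - [0.0015, 0, 0]
  dr:
    - [0, 0, 0]
    - [0, 0, 0]
    - [0, 0, 0]
  claw: [30, 30, 30]

```text
clock: 17.8
tool_pos: [0.6202, -0.0833, 0.079]
eef_rot: [-0.151, 1.568, -0.07]
ft_force: [-0.6, 0.4, 0.6]
opening: 0.499
```

Call:
apply_moves:
  linear:
    - [0, 0.004, 0]
    - [0, 0.009, 0]
    - [0, 0.014, 0]
    - [0, 0.018, 0]
    - [0, 0.022, 0]
    - [0, 0.026, 0]
    - [0, 0.03, 0]
    - [0, 0.033, 0]
    - [0, 0.036, 0]
    - [0, 0.039, 0]
    - [0, 0.042, 0]
    - [0, 0.042, 0]
  dr:
    - [0, 0, 0]
    - [0, 0, 0]
    - [0, 0, 0]
    - [0, 0, 0]
    - [0, 0, 0]
    - [0, 0, 0]
    - [0, 0, 0]
    - [0, 0, 0]
    - [0, 0, 0]
    - [0, 0, 0]
    - [0, 0, 0]
    - [0, 0, 0]
  claw: [30, 30, 30, 30, 30, 30, 30, 30, 30, 30, 30, 30]

```text
clock: 19.0
tool_pos: [0.617, -0.0387, 0.0791]
eef_rot: [0.627, 1.567, 0.71]
ft_force: [-0.6, 5.5, -1.2]
opening: 0.5
```

```bash
cat >> h.py <<'E'
def sl(d,zt=.14,seed=None):
    P=cloud(d);hs=cv2.cvtColor(d["frame"],cv2.COLOR_RGB2HSV)
    dark=(hs[...,2]<60).astype(np.uint8);nn,l,st,_=cv2.connectedComponentsWithStats(dark)
    u,v=seed;i=l[v,u];c=max(cv2.findContours((l==i).astype(np.uint8),cv2.RETR_EXTERNAL,cv2.CHAIN_APPROX_NONE)[0],key=len);e=cv2.fitEllipse(c)
    S=ray(d,*e[0],zt);yaw=np.radians(4.5);ex=np.array([np.cos(yaw),np.sin(yaw)]);ey=np.array([-ex[1],ex[0]]);n=np.array([.6158,-.039])
    print("bore",e,"S",S.round(4),"nestframe",((S[:2]-n)@ex).round(4),((S[:2]-n)@ey).round(4))
E
python3 - <<'E'
from h import *
goto((.6158,-.038,.079),np.radians(94.6))
d=snap("wrist","w17");zb(d,"w17");sl(d,.14,(252,300));d=snap("side","s17");zoom(d,190,360,130,280,4,"s17z")
E
```

```text
lin [ 0.0001  0.0008 -0.0012] dr [ 0.15  0.18 -0.13] p [ 0.617  -0.0387  0.0791] F [-0.62  5.47 -1.17] op 0.5 t 19.0Traceback (most recent call last):
  File "<stdin>", line 3, in <module>
  File "h.py", line 32, in zb
    n,l,st,_=cv2.connectedComponentsWithStats(red.astype(np.uint8));i=1+st[1:,4].argmax();q=P[l==i]
                                                                        ~~~~~~~~~~~~~~~^^
ValueError: attempt to get argmax of an empty sequence
```

View pics/w17.png

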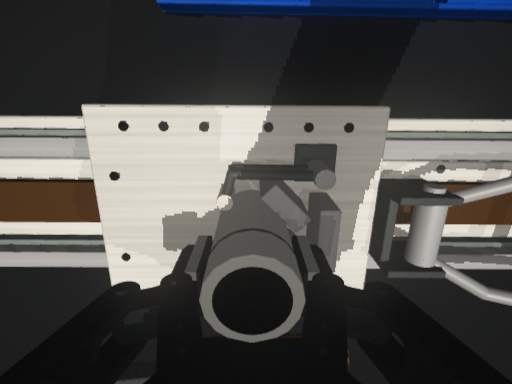

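```bash
cat >> h.py <<'E'
def deck(dd):
    yaw=np.radians(4.5);ex=np.array([np.cos(yaw),np.sin(yaw)]);ey=np.array([-ex[1],ex[0]])
    PP=cloud(dd);h2=cv2.cvtColor(dd["frame"],cv2.COLOR_RGB2HSV)
    k=(h2[...,1]<40)&(h2[...,2]>130)&(abs(PP[...,2]-.055)<.003)&(PP[...,0]>.52);q=PP[k];x=q[:,:2]@ex;y=q[:,:2]@ey
    print("deck x",np.percentile(x,[.3,99.7]),"y",np.percentile(y,[.3,99.7]))
E
python3 - <<'E'
from h import *
d=load("w17");sl(d,.14,(252,300));deck(d)
d=load("w16");sl(d,.1457,(252,300));deck(d)
E
```

```text
bore ((251.98916625976562, 300.5148620605469), (66.45018005371094, 80.13188171386719), 89.66150665283203) S [ 0.6169 -0.0399  0.14  ] nestframe 0.001 -0.001
deck x [0.53663957 0.66473572] y [-0.1921937  -0.00462438]
bore ((251.94412231445312, 300.4835510253906), (66.152099609375, 79.89378356933594), 89.0047836303711) S [ 0.618  -0.0842  0.1457] nestframe -0.0013 -0.0453
deck x [0.53671917 0.67285359] y [-0.19195757 -0.00417402]
```

Call:
apply_moves:
  linear:
    - [0, 0.001, 0]
    - [0, 0.002, 0]
    - [0, 0.002, 0]
  dr:
    - [0, 0, 0]
    - [0, 0, 0]
    - [0, 0, 0]
  claw: [30, 30, 30]

```text
clock: 19.35
tool_pos: [0.6171, -0.0387, 0.0791]
eef_rot: [0.066, 1.567, 0.147]
ft_force: [1.3, -0.3, -2.7]
opening: 0.502
```

Call:
apply_moves:
  linear:
    - [0, 0.002, 0]
    - [0, 0.003, 0]
    - [0, 0.003, 0]
  dr:
    - [0, 0, 0]
    - [0, 0, 0]
    - [0, 0, 0]
  claw: [30, 30, 30]

```text
clock: 19.65
tool_pos: [0.617, -0.0386, 0.0791]
eef_rot: [-0.732, 1.565, -0.652]
ft_force: [1.6, -4.5, -4.4]
opening: 0.503
```

```bash
python3 - <<'E'
from h import *
d=snap("wrist","w18");sl(d,.14,(252,300));deck(d);print(pose()[0]["ft_force"])
E
```

```text
bore ((251.8195037841797, 300.49658203125), (66.31050872802734, 80.11433410644531), 89.379150390625) S [ 0.6168 -0.0396  0.14  ] nestframe 0.001 -0.0007
deck x [0.53646113 0.66499657] y [-0.19238166 -0.00471656]
[ 2.25275847 -5.38082454 -3.96192933]
```

Call:
apply_moves:
  linear:
    - [0, 0, 0]
    - [0, 0, 0]
    - [0, 0, 0]
    - [0, 0, 0]
    - [0, 0, 0]
    - [0, 0, 0]
  dr:
    - [0, 0, 0]
    - [0, 0, 0]
    - [0, 0, 0]
    - [0, 0, 0]
    - [0, 0, 0]
    - [0, 0, 0]
  claw: [52, 58, 70, 80, 80, 80]

```text
clock: 20.3
tool_pos: [0.617, -0.0382, 0.0793]
eef_rot: [-0.642, 1.566, -0.562]
ft_force: [0.8, 0.8, -0.2]
opening: 0.799
```

Call:
apply_moves:
  linear:
    - [-0.02, 0, 0]
    - [-0.05, 0, 0]
    - [-0.09, 0, 0]
    - [-0.12, 0, 0]
    - [-0.13, 0, 0]
    - [-0.13, 0, 0]
  dr:
    - [0, 0, 0]
    - [0, 0, 0]
    - [0, 0, 0]
    - [0, 0, 0]
    - [0, 0, 0]
    - [0, 0, 0]
  claw: [80, 80, 80, 80, 80, 80]

```text
clock: 20.9
tool_pos: [0.6175, -0.038, 0.2111]
eef_rot: [-0.406, 1.562, -0.326]
ft_force: [-0.4, -0.4, -1.3]
opening: 0.802
```

```bash
python3 - <<'E'
from h import *
goto((.6158,-.038,.079),np.radians(94.6))
d=snap("wrist","w19");deck(d);zoom(d,130,380,100,300,3,"w19z");d=snap("side","s19");zoom(d,190,360,130,280,4,"s19z")
E
```

```text
lin [ 0.132   0.0006 -0.0028] dr [-0.02  0.45  0.2 ] p [ 0.6175 -0.038   0.2111] F [-0.36 -0.37 -1.26] op 0.802 t 20.9
deck x [0.53675753 0.68461604] y [-0.1924966  -0.00444972]
```

View pics/w19z.png

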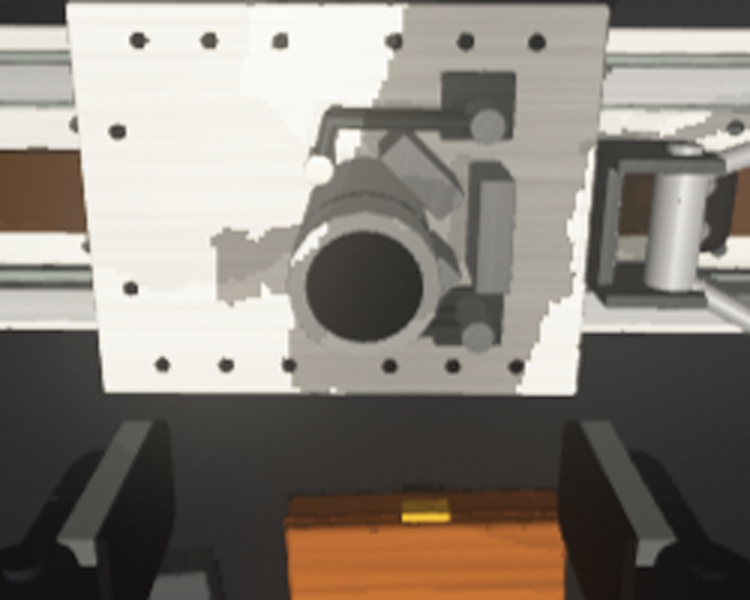

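View pics/s19z.png

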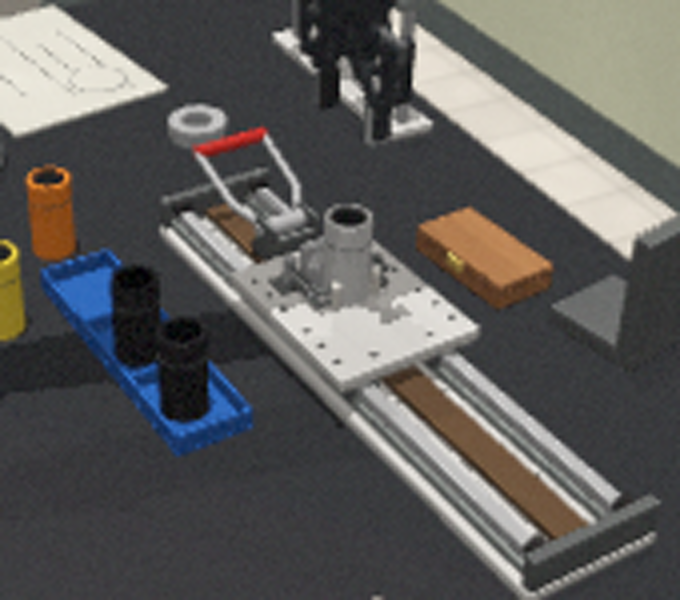

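```bash
python3 - <<'E'
from h import *
d=load("w19");P=cloud(d);sl(d,.14,(252,192))
m=abs(P[...,2]-.14)<.003;m[:150]=0;m[240:]=0;m[:,:200]=0;m[:,300:]=0
q=P[m];print(len(q),cv2.minEnclosingCircle((q[:,:2]*1000).astype(np.float32)),"z",np.median(q[:,2]))
A=np.c_[q[:,:2],np.ones(len(q))];print("plane",np.linalg.lstsq(A,q[:,2],rcond=None)[0])
a=ray(d,130+318/3,100+165/3,.083);yaw=np.radians(4.5);ex=np.array([np.cos(yaw),np.sin(yaw)]);ey=np.array([-ex[1],ex[0]]);n=np.array([.6158,-.039]);print((a[:2]-n)@ex,(a[:2]-n)@ey)
E
```

```text
bore ((256.1238098144531, 197.20135498046875), (24.336088180541992, 36.81365203857422), 29.568052291870117) S [ 0.6179 -0.0356  0.14  ] nestframe 0.0024 0.0032
1961 ((616.3963012695312, -40.274173736572266), 21.978652954101562) z 0.14164138572877266
plane [ 0.00913634 -0.00351382  0.13581639]
-0.022627055353724796 -0.0164817333265218
```

```bash
python3 - <<'E'
from h import *
goto((.599,.1735,.16),np.radians(94.6))
E
```

```text
lin [4.720e-02 2.118e-01 2.000e-04] dr [-0.02  0.1   0.14] p [ 0.6156 -0.0375  0.2078] F [-1.32  0.01 -1.03] op 0.798 t 21.0
```

Call:
apply_moves:
  linear:
    - [-0.01, 0.02, 0]
    - [-0.01, 0.06, 0]
    - [-0.01, 0.1, 0]
    - [-0.01, 0.14, 0]
    - [0.0, 0.18, 0]
    - [0.01, 0.205, 0]
    - [0.03, 0.212, 0]
    - [0.047, 0.212, 0]
    - [0.047, 0.212, 0]
    - [0.047, 0.212, 0]
  dr:
    - [0, 0.1, 0.1]
    - [0, 0.1, 0.1]
    - [0, 0.1, 0.1]
    - [0, 0.1, 0.1]
    - [0, 0.1, 0.1]
    - [0, 0.1, 0.1]
    - [0, 0.1, 0.1]
    - [0, 0.1, 0.1]
    - [0, 0.1, 0.1]
    - [0, 0.1, 0.1]
  claw: [80, 80, 70, 60, 55, 55, 55, 55, 55, 55]

```text
clock: 22.0
tool_pos: [0.5978, 0.1731, 0.1586]
eef_rot: [-2.656, 1.567, -2.577]
ft_force: [0.1, -0.0, 0.1]
opening: 0.551
```

```bash
python3 - <<'E'
from h import *
d=snap("wrist","w20");zb(d,"w20");deck(d)
goto((.599,.1735,.081),np.radians(94.6))
E
```

```text
w20 n 1648 crown y@.6 0.1719 topz 0.1199 q est 0.75
deck x [0.53659486 0.68530436] y [-0.13135284  0.03858441]
lin [0.0789 0.0005 0.0004] dr [-0.07 -0.06  0.07] p [0.5987 0.1731 0.1599] F [ 0.49 -0.18  0.48] op 0.554 t 22.05
```

View pics/w20.png

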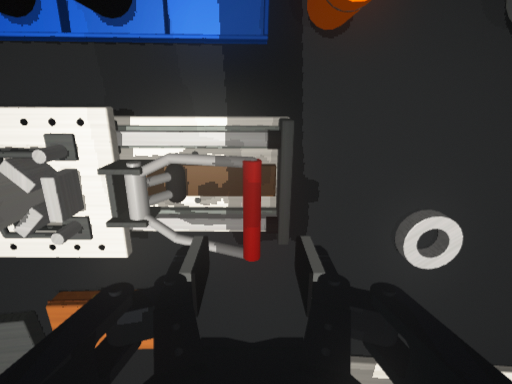

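```bash
python3 - <<'E'
from h import *
P=cloud(load("w20"))
for u in(284,287,290): print(P[140:240:25,u].round(3).tolist())
E
```

```text
[[0.552, 0.198, 0.049], [0.576, 0.201, 0.048], [0.601, 0.204, 0.047], [0.627, 0.207, 0.048]]
[[0.552, 0.201, 0.048], [0.576, 0.204, 0.048], [0.601, 0.207, 0.047], [0.627, 0.21, 0.049]]
[[0.552, 0.204, 0.047], [0.576, 0.207, 0.047], [0.601, 0.21, 0.047], [0.645, 0.221, 0.001]]
```

Call:
apply_moves:
  linear:
    - [0.02, 0.0005, 0]
    - [0.045, 0.0005, 0]
    - [0.065, 0.0005, 0]
    - [0.075, 0.0005, 0]
    - [0.077, 0.0005, 0]
    - [0.077, 0.0005, 0]
  dr:
    - [0, 0, 0]
    - [0, 0, 0]
    - [0, 0, 0]
    - [0, 0, 0]
    - [0, 0, 0]
    - [0, 0, 0]
  claw: [55, 55, 55, 55, 55, 55]

```text
clock: 22.65
tool_pos: [0.5993, 0.1733, 0.0837]
eef_rot: [-1.193, 1.57, -1.114]
ft_force: [0.7, 0.0, -0.5]
opening: 0.549
```

```bash
python3 - <<'E'
from h import *
goto((.599,.1735,.081),np.radians(94.6))
d=snap("side","s21");zoom(d,220,300,120,190,8,"s21z")
d=snap("wrist","w21")
E
```

```text
lin [ 0.0027  0.0002 -0.0003] dr [-0.1   0.03  0.07] p [0.5993 0.1733 0.0837] F [ 0.75  0.01 -0.48] op 0.549 t 22.65
```

View pics/s21z.png

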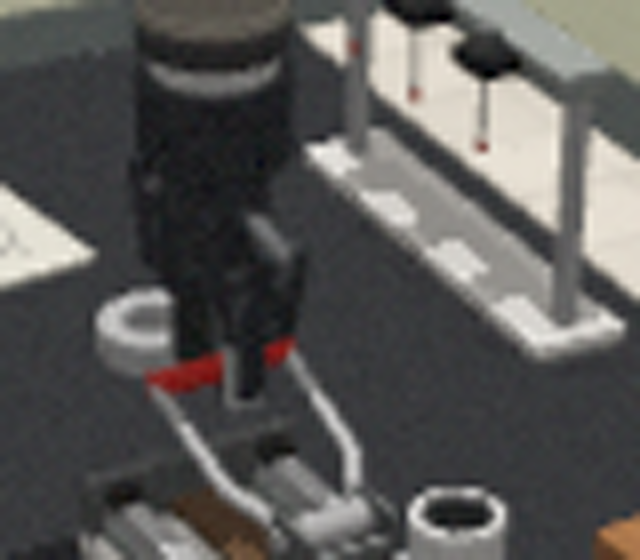

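View pics/w21.png

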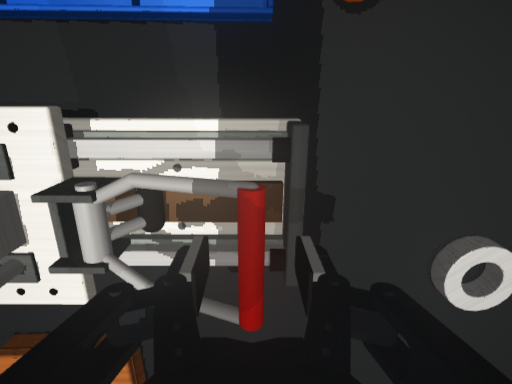

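Call:
apply_moves:
  linear:
    - [0.001, 0, 0]
    - [0.002, 0, 0]
    - [0.002, 0, 0]
    - [0.002, 0, 0]
    - [0.002, 0, 0]
    - [0.002, 0, 0]
    - [0.002, 0, 0]
    - [0.002, 0, 0]
  dr:
    - [0, 0, 0]
    - [0, 0, 0]
    - [0, 0, 0]
    - [0, 0, 0]
    - [0, 0, 0]
    - [0, 0, 0]
    - [0, 0, 0]
    - [0, 0, 0]
  claw: [45, 35, 25, 15, 5, 5, 5, 5]
  newtons: 25

```text
clock: 23.55
tool_pos: [0.5999, 0.1731, 0.0827]
eef_rot: [-0.56, 1.568, -0.481]
ft_force: [-0.1, -1.3, 3.0]
opening: 0.151
```

```bash
python3 - <<'E'
from h import *
goto((.599,.1735,.081),np.radians(94.6))
a0=np.radians(65)-.755
for q in np.arange(.7,-.01,-.1): a=np.radians(65)-q;print(round(q,2),"up",round(.11*(np.sin(a)-np.sin(a0)),4),"y",round(.11*(np.cos(a)-np.cos(a0)),4))
E
```

```text
lin [ 0.0017  0.0005 -0.0009] dr [-0.11  0.11  0.07] p [0.5999 0.1731 0.0827] F [-0.08 -1.32  2.98] op 0.151 t 23.55
0.7 up 0.0056 y -0.0024
0.6 up 0.0153 y -0.0075
0.5 up 0.0245 y -0.0136
0.4 up 0.033 y -0.0205
0.3 up 0.0408 y -0.0283
0.2 up 0.0477 y -0.0368
0.1 up 0.0538 y -0.046
0.0 up 0.0589 y -0.0557
```

Call:
apply_moves:
  linear:
    - [-0.0028, -0.0012, 0]
    - [-0.0056, -0.0024, 0]
    - [-0.0105, -0.0049, 0]
    - [-0.0153, -0.0075, 0]
    - [-0.02, -0.0105, 0]
    - [-0.0245, -0.0136, 0]
    - [-0.029, -0.017, 0]
    - [-0.033, -0.0205, 0]
    - [-0.033, -0.0205, 0]
  dr:
    - [0, 0, 0]
    - [0, 0, 0]
    - [0, 0, 0]
    - [0, 0, 0]
    - [0, 0, 0]
    - [0, 0, 0]
    - [0, 0, 0]
    - [0, 0, 0]
    - [0, 0, 0]
  claw: [5, 5, 5, 5, 5, 5, 5, 5, 5]

```text
clock: 24.45
tool_pos: [0.6014, 0.1537, 0.1173]
eef_rot: [0.389, 1.568, 0.468]
ft_force: [-1.5, 3.2, 3.3]
opening: 0.154
```

```bash
python3 - <<'E'
from h import *
goto((.599,.1735,.081),np.radians(94.6))
d=snap("wrist","w22");zb(d,"w22");deck(d);P=cloud(d);k=(abs(P[...,2]-.055)<.003)&(P[...,0]>.57)&(P[...,0]<.66)
E
```

```text
lin [ 0.0363  0.0199 -0.001 ] dr [-0.08  0.15 -0.06] p [0.6014 0.1537 0.1173] F [-1.5   3.24  3.28] op 0.154 t 24.45
w22 n 3573 crown y@.6 0.1522 topz 0.1523 q est 0.4
deck x [0.53665898 0.68557517] y [-0.11568839  0.0498335 ]
```

View pics/w22.png

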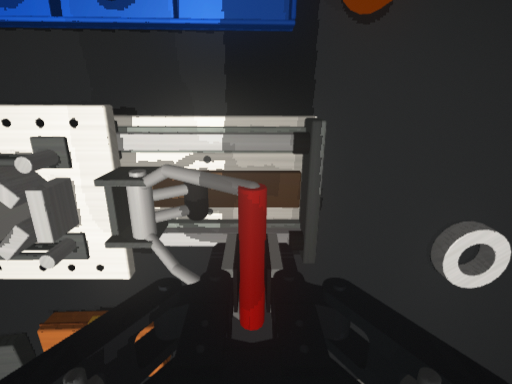

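Call:
apply_moves:
  linear:
    - [-0.004, -0.0038, 0]
    - [-0.0078, -0.0078, 0]
    - [-0.0113, -0.012, 0]
    - [-0.0147, -0.0163, 0]
    - [-0.0178, -0.0208, 0]
    - [-0.0208, -0.0255, 0]
    - [-0.0225, -0.0285, 0]
    - [-0.024, -0.0315, 0]
    - [-0.024, -0.0315, 0]
  dr:
    - [0, 0, 0]
    - [0, 0, 0]
    - [0, 0, 0]
    - [0, 0, 0]
    - [0, 0, 0]
    - [0, 0, 0]
    - [0, 0, 0]
    - [0, 0, 0]
    - [0, 0, 0]
  claw: [5, 5, 5, 5, 5, 5, 5, 5, 5]

```text
clock: 25.4
tool_pos: [0.6037, 0.1238, 0.1427]
eef_rot: [0.884, 1.566, 0.964]
ft_force: [-0.6, 6.5, 2.9]
opening: 0.149
```

```bash
python3 - <<'E'
from h import *
goto((.599,.1735,.081),np.radians(94.6))
d=snap("wrist","w23");zb(d,"w23");deck(d)
E
```

```text
lin [ 0.0619  0.0497 -0.0009] dr [-0.02  0.18 -0.22] p [0.6037 0.1238 0.1427] F [-0.56  6.46  2.94] op 0.149 t 25.4
w23 n 3427 crown y@.6 0.1222 topz 0.1754 q est 0.058
deck x [0.53657612 0.68492295] y [-0.15506409 -0.00594476]
```

Call:
apply_moves:
  linear:
    - [-0.0015, -0.0005, 0]
    - [-0.0025, -0.001, 0]
    - [-0.0025, -0.001, 0]
  dr:
    - [0, 0, 0]
    - [0, 0, 0]
    - [0, 0, 0]
  claw: [5, 5, 5]

```text
clock: 25.75
tool_pos: [0.6038, 0.1209, 0.1446]
eef_rot: [0.568, 1.568, 0.647]
ft_force: [2.9, 1.7, -6.6]
opening: 0.153
```

```bash
python3 - <<'E'
from h import *
goto((.599,.1735,.081),np.radians(94.6))
d=snap("wrist","w24");zb(d,"w24");deck(d)
E
```

```text
lin [ 0.0637  0.0527 -0.0008] dr [-0.11  0.15 -0.09] p [0.6038 0.1209 0.1446] F [ 2.87  1.74 -6.62] op 0.153 t 25.75
w24 n 3432 crown y@.6 0.1193 topz 0.177 q est 0.027
deck x [0.53696063 0.68481373] y [-0.15413782 -0.00595445]
```

Lever is at about 0.03 rad and the wrist force is small. I'll release and retreat straight up.

Call:
apply_moves:
  linear:
    - [0, 0, 0]
    - [0, 0, 0]
    - [0, 0, 0]
    - [0, 0, 0]
    - [0, 0, 0]
    - [-0.03, 0, 0]
    - [-0.07, 0, 0]
    - [-0.11, 0, 0]
    - [-0.13, -0.01, -0.03]
    - [-0.13, -0.02, -0.07]
    - [-0.13, -0.03, -0.1]
    - [-0.13, -0.03, -0.1]
  dr:
    - [0, 0, 0]
    - [0, 0, 0]
    - [0, 0, 0]
    - [0, 0, 0]
    - [0, 0, 0]
    - [0, 0, 0]
    - [0, 0, 0]
    - [0, 0, 0]
    - [0, 0, 0]
    - [0, 0, 0]
    - [0, 0, 0]
    - [0, 0, 0]
  claw: [25, 40, 55, 55, 55, 55, 55, 55, 55, 55, 55, 55]

```text
clock: 27.0
tool_pos: [0.5026, 0.0805, 0.2749]
eef_rot: [1.436, 1.568, 1.512]
ft_force: [0.7, -0.6, -0.7]
opening: 0.551
```

```bash
python3 - <<'E'
from h import *
goto((.599,.1735,.081),np.radians(94.6))
d=snap("wrist","w25");zb(d,"w25");deck(d);P=cloud(d)
m=(abs(P[...,2]-.141)<.004)&(P[...,0]>.58)&(P[...,0]<.65)&(P[...,1]<0);q=P[m];print(len(q),cv2.minEnclosingCircle((q[:,:2]*1000).astype(np.float32)),np.median(q[:,2]))
d=snap("scene","c25");zb(d,"c25");zoom(d,130,370,130,275,3,"c25z")
d=snap("side","s25")
E
```

```text
lin [0.1942 0.085  0.1031] dr [-0.26  0.02 -0.15] p [0.5026 0.0805 0.2749] F [ 0.72 -0.57 -0.65] op 0.551 t 27.0
w25 n 813 crown y@.6 0.1192 topz 0.177 q est 0.026
deck x [0.53637342 0.68499797] y [-0.19462539 -0.00616235]
1019 ((616.6373901367188, -42.7269401550293), 22.515666961669922) 0.1414854921826493
c25 n 111 crown y@.6 0.122 topz 0.1773 q est 0.021
```

View pics/w25.png

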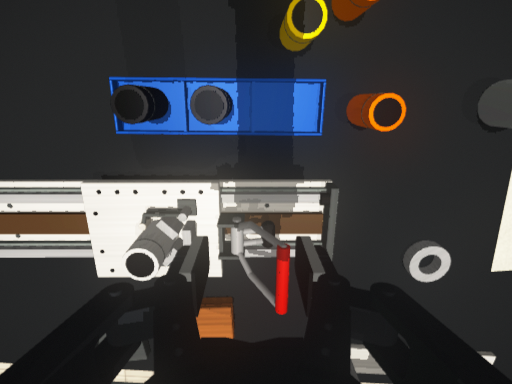

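View pics/c25z.png

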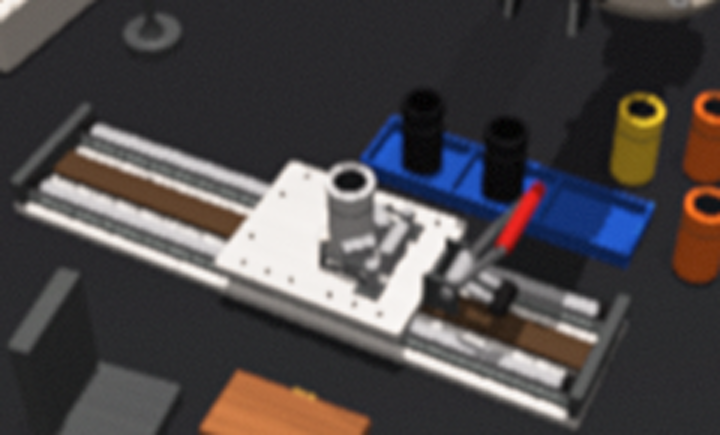

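View pics/s25.png

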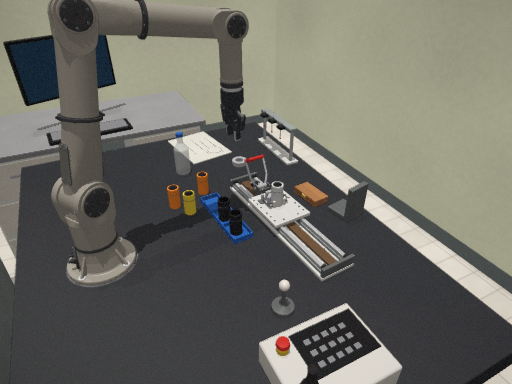

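```bash
python3 - <<'E'
from cell import arm
import numpy as np
print(np.abs(arm.sense()["qvel"]).max());print(arm.finish_job())
E
```

```text
0.027850844428632553
the job is handed in; nothing more can be done
None
```

I set the brake, loaded the bright sleeve, put the brake lever back up, and handed the job in at about 27 s. No verdict was reported, and neither the brake's holding force nor the final sleeve seating was measured directly.

- **Brake:** I pushed the bar down until the shoe touched at about 0.73 rad, then on to about 14.5 N straight down, roughly 13.5 N along the lever's path. The straight-down figure is slightly over the 12–14 N you asked for, but under 15 N. The lever stayed at about 0.755 rad after I let go, and the carriage did not move while I loaded it.
- **Sleeve:** I stood it on the deck 45 mm before its home position and pushed it through the rollers until it stopped against the V. The jaws first pulled it in with about 5.5 N, and it then did not move under a further 5 N push. It stands upright, with a measured tilt of about 0.01 rad. I did not push it again after letting go.
- **Brake release:** I pinched the bar and lifted it to about 0.03 rad. The lever stayed there when released.
- **Carriage:** It ended about 1.5–2 mm towards -y of where it started, and the sleeve moved with it. Everything else looks undisturbed in the final pictures.

**Disagreements and misses:**
- **Fingertip offset:** the closed fingertips were about 20 mm behind the reported tool point instead of 8 mm ahead. My first push down the brake therefore passed the bar without touching it, and I worked from measured positions afterwards.
- **Sleeve position:** the pictures put the sleeve about 1 mm short of my estimate of home, within the 2 mm calibration. The top of the sleeve read 1.5 mm high, and the deck about 0.5 mm high.

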